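Set out the trophy display

TASK

Set out the prize-giving display: keeping them upright, gently seat every trophy cup in a tapered holder of its own on the stand until it sits fully home, and slide every beech ring down over the brass post, in any order. When all of them are in place, start the display by twisting the orange starter knob clockwise to its stop, hold it there for a moment and let it spring back. Leave the bails, the tennis ball and the stopwatch where they are.

Things in the scene. Friction and masses are not known exactly. Their poses are not given: they have to be found in the camera images.
- cup1_center (a point): Loose upright ceramic trophy cup, maybe absent: white, blue lid, 2 brass ears. 90 mm tall; point on its axis, 45 mm above the foot, z up. Foot 36 mm wide, tapering out (15 deg) to 52 mm at 30 mm up. Blue finial to grip from above: 18 mm in diameter, 62 to 90 mm above the foot (middle 31 mm above this point). Ears along y reach 36 mm from the axis, 29 to 49 mm up. About 0.25 kg, tips easily.
- cup2_center (a point): Loose upright ceramic trophy cup, maybe absent: white, blue lid, 2 brass ears. 90 mm tall; point on its axis, 45 mm above the foot, z up. Foot 36 mm wide, tapering out (15 deg) to 52 mm at 30 mm up. Blue finial to grip from above: 18 mm in diameter, 62 to 90 mm above the foot (middle 31 mm above this point). Ears along y reach 36 mm from the axis, 29 to 49 mm up. About 0.25 kg, tips easily.
- cup3_center (a point): Loose upright ceramic trophy cup, maybe absent: white, blue lid, 2 brass ears. 90 mm tall; point on its axis, 45 mm above the foot, z up. Foot 36 mm wide, tapering out (15 deg) to 52 mm at 30 mm up. Blue finial to grip from above: 18 mm in diameter, 62 to 90 mm above the foot (middle 31 mm above this point). Ears along y reach 36 mm from the axis, 29 to 49 mm up. About 0.25 kg, tips easily.
- ring1_center (a point): Loose beech ring lying flat, possibly absent: outer diameter 54 mm, hole 25 mm, 14 mm thick; this point is its centre (7 mm above its underside), z along its axis. Symmetric, either face may be up. About 40 g.
- ring2_center (a point): Loose beech ring lying flat, possibly absent: outer diameter 54 mm, hole 25 mm, 14 mm thick; this point is its centre (7 mm above its underside), z along its axis. Symmetric, either face may be up. About 40 g.
- ring3_center (a point): Loose beech ring lying flat, possibly absent: outer diameter 54 mm, hole 25 mm, 14 mm thick; this point is its centre (7 mm above its underside), z along its axis. Symmetric, either face may be up. About 40 g.
- ring4_center (a point): Loose beech ring lying flat, possibly absent: outer diameter 54 mm, hole 25 mm, 14 mm thick; this point is its centre (7 mm above its underside), z along its axis. Symmetric, either face may be up. About 40 g.
- socket1 (a point): Centre of the mouth of one of three fixed brass tapered holders 100 mm apart on the dark wooden stand (84 x 300 x 10 mm); z up. Mouth 44 mm above the shelf, 50 mm inside diameter; it narrows downwards with the cup's own taper, so a cup centres itself and hangs by its taper, its half-way point about 20.5 mm above this point. Any cup fits any holder.
- socket2 (a point): Centre of the mouth of one of three fixed brass tapered holders 100 mm apart on the dark wooden stand (84 x 300 x 10 mm); z up. Mouth 44 mm above the shelf, 50 mm inside diameter; it narrows downwards with the cup's own taper, so a cup centres itself and hangs by its taper, its half-way point about 20.5 mm above this point. Any cup fits any holder.
- socket3 (a point): Centre of the mouth of one of three fixed brass tapered holders 100 mm apart on the dark wooden stand (84 x 300 x 10 mm); z up. Mouth 44 mm above the shelf, 50 mm inside diameter; it narrows downwards with the cup's own taper, so a cup centres itself and hangs by its taper, its half-way point about 20.5 mm above this point. Any cup fits any holder.
- post_foot (a point): Centre of the upper face of the post's fixed round dark wooden base (90 mm in diameter, 12 mm thick), on the axis of the brass post; z up. The first ring rests on this face, further rings on top of it.
- post_tip (a point): Top end of the fixed upright brass post, 18 mm in diameter with a chamfered tip, 70 mm above post_foot.
- starter_grip (a point): Middle of the orange bar grip of the starter knob, on the grey console (120 x 120 mm, 36 mm high, green lamp in a corner). Bar 46 mm long along this point's x, 13 mm wide along its y, 30 mm high (15 mm above and below this point); z up is the turning axis. Turns clockwise seen from above.
- starter (a joint): Angle of the starter knob, rad: 0 at rest, growing clockwise seen from above to a hard stop at 1.2 (about 69 degrees). A return spring (0.12 N m per rad, about 0.14 N m at the stop) turns it back to 0 when let go.
- bail1_center (a point): Bystander: beech cricket bail lying on the surface, 106 mm long along its x, 15 mm thick; the point is its centre.
- bail2_center (a point): Bystander: beech cricket bail lying on the surface, 106 mm long along its x, 15 mm thick; the point is its centre.
- tennis_ball_center (a point): Bystander: yellow tennis ball, 66 mm in diameter; its centre.
- stopwatch_center (a point): Bystander: chrome stopwatch case lying flat, 52 mm in diameter, 14 mm thick; its centre.
There are look-alikes about, which are no part of the job. Of the things that look like the part that bears post_foot, the middle-sized one is meant.

How it is judged:
On the way, in this order (a step that is already met when the one before it is completed fails the run):
1. every cup present is seated upright in a holder and every ring present lies on the post (((horizontal distance between cup1_center and socket1 below 0.006 m and z of cup1_center in the frame of socket1 below 0.0235 m and angle between cup1_center's own z axis and vertical below 0.08 rad) or (horizontal distance between cup1_center and socket2 below 0.006 m and z of cup1_center in the frame of socket2 below 0.0235 m and angle between cup1_center's own z axis and vertical below 0.08 rad) or (horizontal distance between cup1_center and socket3 below 0.006 m and z of cup1_center in the frame of socket3 below 0.0235 m and angle between cup1_center's own z axis and vertical below 0.08 rad)) and ((horizontal distance between cup2_center and socket1 below 0.006 m and z of cup2_center in the frame of socket1 below 0.0235 m and angle between cup2_center's own z axis and vertical below 0.08 rad) or (horizontal distance between cup2_center and socket2 below 0.006 m and z of cup2_center in the frame of socket2 below 0.0235 m and angle between cup2_center's own z axis and vertical below 0.08 rad) or (horizontal distance between cup2_center and socket3 below 0.006 m and z of cup2_center in the frame of socket3 below 0.0235 m and angle between cup2_center's own z axis and vertical below 0.08 rad)) and ((horizontal distance between cup3_center and socket1 below 0.006 m and z of cup3_center in the frame of socket1 below 0.0235 m and angle between cup3_center's own z axis and vertical below 0.08 rad) or (horizontal distance between cup3_center and socket2 below 0.006 m and z of cup3_center in the frame of socket2 below 0.0235 m and angle between cup3_center's own z axis and vertical below 0.08 rad) or (horizontal distance between cup3_center and socket3 below 0.006 m and z of cup3_center in the frame of socket3 below 0.0235 m and angle between cup3_center's own z axis and vertical below 0.08 rad)) and horizontal distance between each of ring1_center, ring2_center, ring3_center, ring4_center and post_foot below 0.0065 m and z of each of ring1_center, ring2_center, ring3_center, ring4_center in the frame of post_foot below 0.053 m and angle between the z axis of each of ring1_center, ring2_center, ring3_center, ring4_center and the z axis of post_foot, either way round below 0.1 rad), for 0.2 s.
2. the starter knob is turned to its stop (beyond 1.1 rad) (value of joint starter above 1.1 rad), for 0.2 s.
3. the starter knob has sprung back (below 0.1 rad) (value of joint starter below 0.1 rad), for 0.2 s.
At the end, for the whole second after the job is handed in: Every cup present is home in its own holder (axis within 6 mm, half-way point under 23.5 mm above the mouth, tilt under 0.08 rad), every ring present is on the post (within 6.5 mm of its axis, under 53 mm above the base, within 0.1 rad of level), knob below 0.1 rad, all at rest (all of step 1 and value of joint starter below 0.1 rad and linear speed of each of cup1, cup2, cup3, ring1, ring2, ring3, ring4 below 0.02 m/s); the robot touches nothing.
It fails at once if a cup is tipped by more than 0.7 rad (angle between any of cup1_center, cup2_center, cup3_center's own z axis and vertical above 0.7 rad).
It fails at once if a cup is dropped or pushed on to the stand with more than 150 N (counted over the wedging contacts) (contact force between any of cup1, cup2, cup3 and stand above 150 N).
It fails at once if a bail, the tennis ball or the stopwatch is moved by more than 40 mm (distance of any of bail1_center, bail2_center, tennis_ball_center, stopwatch_center from where it was at the start of the episode above 0.04 m).
Of cup1, cup2, cup3 only 2 to 3 are there at a start; the rules pass over those that are not, and their reading is None.
Of ring1, ring2, ring3, ring4 only 3 to 4 are there at a start; the rules pass over those that are not, and their reading is None.
At some moment in a run one of ring1, ring2, ring3, ring4 may be knocked a few centimetres aside while the robot is not near it.
It also fails if it takes over 210 s, if anything falls off the work surface, if the arm or the gripper's body presses on something with over 40 N, if the wrist force passes 120 N, or if a joint passes its speed limit or range.

ROBOT

A 6-joint arm with a two-finger parallel gripper is mounted at the origin on the work surface. World frame = base frame: x ahead of the robot, y to its left, z up, the work surface at z = 0. Lengths are in m, angles in rad, forces in N, time in s.
With the tool pointing down it reaches from about 0.375 to 0.75 m from the base axis. Payload 9 kg.
Tool frame: the origin (TCP) lies on the centre line of the jaws, within the pads' length; the fingertips stand 14 mm ahead of it and the grasp point (between the pads) lies 5 mm behind it; z points along the fingers, y is the direction in which the jaws open and shut (so a half turn about z gives the same grasp; the last joint's range is limited). The gripper opens to 85 mm and grips with 20 to 120 N. Pads are 22 mm wide; open, the fingers measure 114 mm over their backs; the gripper's body (76 mm by 85 mm) begins 54 mm behind the grasp point. The pads swing forward as they close: fully open they stand 13 mm farther back than shut.
Start: joints at [-1.369, 0.104, 0.097, 1.564, 0, 1.353], TCP at [0.245, -0.548, 0.245] pointing down, gripper open.
Joint ranges: [-2.99, 2.99], [-0.84, 1.86], [-1.1, 1.16], [-1.84, 2.11], [-1.51, 1.56], [-3.14, 3.14]. Speed limits (rad/s): [2.22, 2.22, 2.57, 3.14, 3.14, 3.14].

INTERFACE

Orientations are given as a rotation vector (axis times angle).
In Python, from rig import arm, viewer, models gives the robot as it stands. The module is installed in compiled form; this text tells all that it offers.
- The arm moves only by the shell command python3 -m jog 'ROWS' [FORCE]. ROWS is a JSON object of lists of equal length, an entry for each row: "translation": the shift along the tool's x, y, z in m, a list of three; "rotation": the turn, a rotation vector about the tool's x, y, z in rad, a list of three; "gripper": the closure, from 0 (fully open) to 1 (shut). In form: {"translation": [[x, y, z], ...], "rotation": [[wx, wy, wz], ...], "gripper": [gripper, ...]}. A call has exactly 10 rows; each row is the pose to reach, as a shift and turn from the pose measured when the call began, along the tool's axes at that moment; what a row does not reach only later rows make up. A row lasts 1/8 s, in which the tool goes at most 62.5 mm and 10.7 degrees, less where a joint would pass 70% of its speed; a pose out of reach is approached as far as the arm can. A call with a gripper value outside its range is refused whole. The fingers move at their own pace and stop on an object; FORCE is the grip in N (left out, the last holds). Time passes only in rows, so rows that repeat a pose let the fingers close, or fill a call up. It gives the time, the measured TCP pose, the force and the opening at its end, in the units of the state.
- arm.get_state(): the state, without advancing time (a new reading comes with each control period).
- viewer.capture(name): name is "scene" or "top" or "wrist"; returns a dict with "pixels" (384x512x3 uint8, blue, green, red), "depth" (384x512 float32, m along the optical axis (not along the pixel's ray), 0 where there is no reading), "K" (3x3 intrinsics, pixels), "camera_from_world" (4x4, takes a point from world to camera coordinates). Camera axes: x right, y up, looking along -z (the intrinsics and any distortion apply to the point x, -y, -z); pixel columns grow to the right and rows downward; lengths in m; the calibration is good to about 2 mm. A picture is of the moment at which its call begins.
- arm.sign_off(): hands the job in, once; it reports no verdict.
Trained networks look in the newest picture that a camera, given by its name, has taken for a name from the list of things; names that differ only in an ending like _2 or _b are one class to them, and where a whole thing is asked for, a point or a joint stands for the part that bears it (a point fixed in the world has none). Each returns a list of dicts, best first, with "p" (0 to 1); they miss things now and then, are a little off and sometimes report something else, mostly with a low value. They report only what shows in the picture. A call takes as long as a camera call. They do not tell look-alikes from the thing itself.
- models.silhouettes(target, camera): "region" (384x512 bool, what is visible of it) and "box" ([left, top, right, bottom] in pixels, round what is visible of it).
The state is a dict: "t": time; "q": joint angles; "joint_vel": joint speeds; "tau": joint torques, N m; "ee_pos": TCP position; "orientation": TCP orientation; "ft_force": force on the tool from outside, world axes, zero at the start; "torque": the same for the moment, N m; "grip_width": finger opening in m.
Only numpy, scipy, OpenCV 4.12 (cv2) and the standard library are available. Lean on these libraries where they do the work, as an engineer would, in place of code of your own. Each camera call takes 0.05 s, during which the arm holds its last target.

## Working session

There is one attempt and no reset: what is moved stays moved. The work goes in short steps, Python scripts to look and compute and a shell command to move; the robot and the scene stay as the last step left them, time stands still between calls to the robot, and variables do not carry over. Pictures are saved under pics/ and viewed, and the job is handed in when it is done.

```bash
ls; mkdir -p pics; cat > h.py <<'E'
import numpy as np, cv2
from rig import arm, viewer, models
def cap(n):
    return viewer.capture(n)
def world(c, mask=None):
    d=c['depth'];K=c['K'];h,w=d.shape
    u,v=np.meshgrid(np.arange(w),np.arange(h))
    x=(u-K[0,2])/K[0,0]*d; y=(v-K[1,2])/K[1,1]*d
    P=np.stack([x,-y,-d,np.ones_like(d)],-1)
    W=P@np.linalg.inv(c['camera_from_world']).T
    W=W[...,:3]; W[d<=0]=np.nan
    return W
def save(c,name,crop=None,scale=1.5):
    im=c['pixels']
    if crop: l,t,r,b=crop; im=im[t:b,l:r]
    im=cv2.resize(im,None,fx=scale,fy=scale,interpolation=cv2.INTER_CUBIC)
    cv2.imwrite('pics/'+name+'.png',im)
E
python3 - <<'E'
from h import *
s=arm.get_state(); print(s)
for n in ['scene','top']:
    c=cap(n); save(c,n+'0'); print(n,c['K'].tolist(),np.linalg.inv(c['camera_from_world']).round(3).tolist(), c.keys())
E
```

```text
pics
{'t': 0.0, 'q': array([-1.36869371e+00,  1.04720495e-01,  9.64781209e-02,  1.56389546e+00,
        4.04230523e-05,  1.35306429e+00]), 'joint_vel': array([-0.00078687,  0.0004134 , -0.00051955, -0.00167038,  0.00127036,
       -0.00161951]), 'tau': array([ 1.86713944e-03, -5.56925011e+01,  5.03655767e+01,  1.67091878e-02,
       -1.74437309e-04,  3.54793826e-05]), 'ee_pos': array([ 0.24450451, -0.54758412,  0.24451477]), 'orientation': array([-3.07131717e+00, -6.54362560e-01, -7.99275641e-05]), 'ft_force': array([0.13836363, 0.24924806, 0.26374327]), 'torque': array([ 0.00874947, -0.00297504,  0.01929212]), 'grip_width': 0.08529907217517202}
scene [[373.33059375089283, 0.0, 255.6138582909109], [0.0, 373.33059375089283, 191.86621046428706], [0.0, 0.0, 1.0]] [[-0.833, -0.297, 0.467, 1.109], [0.553, -0.452, 0.7, 0.752], [0.003, 0.841, 0.541, 0.708], [0.0, 0.0, 0.0, 1.0]] dict_keys(['pixels', 'depth', 'K', 'camera_from_world'])
top [[392.50360650159075, 0.0, 247.18807195042302], [0.0, 392.50360650159075, 192.4257697684575], [0.0, 0.0, 1.0]] [[0.031, 0.991, -0.134, 0.412], [-0.999, 0.036, 0.037, -0.047], [0.042, 0.132, 0.99, 1.028], [0.0, 0.0, 0.0, 1.0]] dict_keys(['pixels', 'depth', 'K', 'camera_from_world'])
```

View pics/scene0.png

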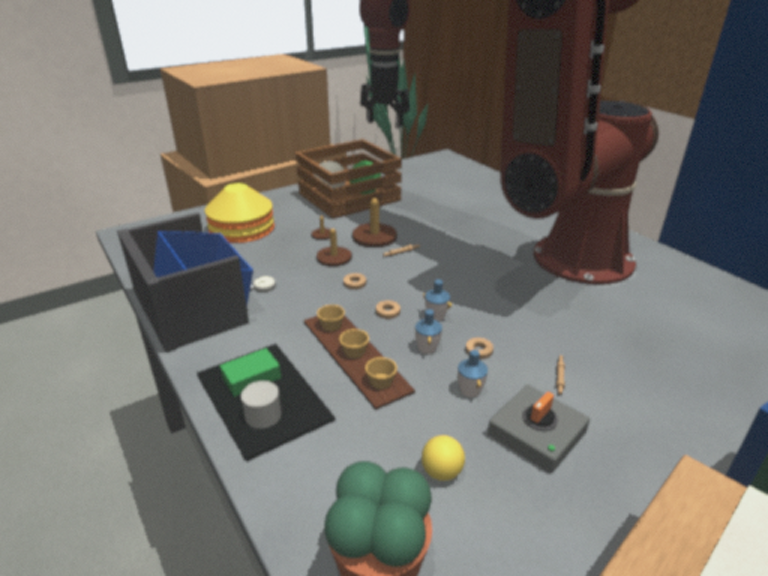

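View pics/top0.png

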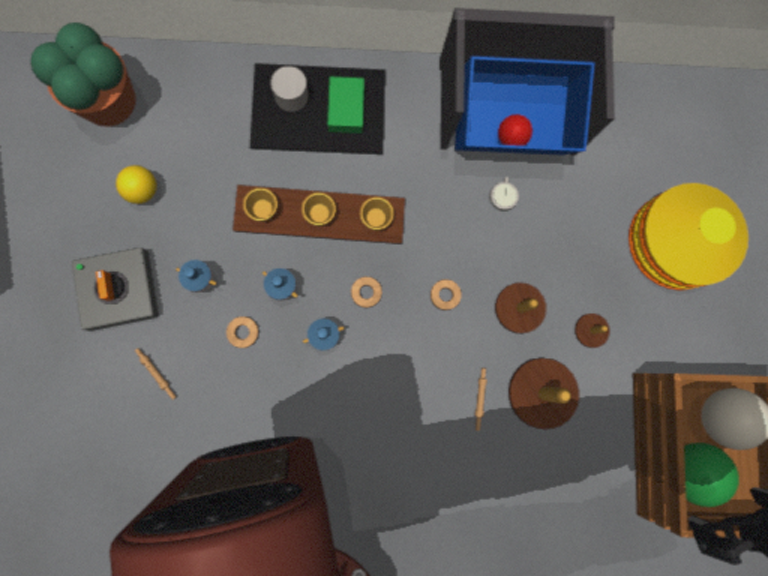

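Top view (1.5x) shows three cups at (195,275), (280,284) and (324,333). Three rings are at (366,292), (446,295) and (242,332), and the stand's holders are at (261,206), (319,209) and (376,213). There are three post look-alikes: (521,307) medium, (592,330) small and (544,393) large. The middle-sized one, at (521,307), is meant. I'll measure next.

```bash
python3 - <<'E'
from h import *
for n in ['top','scene']:
    c=cap(n); W=world(c)
    np.savez('/tmp/'+n,W=W,px=c['pixels'],cfw=c['camera_from_world'],K=c['K'])
    for t in ['cup1_center','ring1_center','socket1','post_foot','starter_grip','bail1_center','tennis_ball_center','stopwatch_center']:
        try: r=models.silhouettes(t,n)
        except Exception as e: print(n,t,e); continue
        for o in r:
            m=o['region']; P=W[m]; P=P[~np.isnan(P[:,0])]
            if len(P)==0: continue
            z=np.percentile(P[:,2],[2,50,98]).round(3)
            print(n,t,round(o['p'],2),[int(x) for x in o['box']],m.sum(),np.median(P,0).round(3),'ext',np.percentile(P[:,:2],[1,99],axis=0).round(3).tolist(),'z',z)
    if n=='top': save(c,'crop_posts',(310,170,440,300),5)
E
```

```text
top cup1_center 0.67 [178, 175, 195, 199] 362 [0.546 0.067 0.057] ext [[0.524, 0.044], [0.583, 0.094]] z [0.001 0.057 0.091]
top ring1_center 0.59 [331, 187, 363, 221] 928 [ 0.524 -0.346  0.012] ext [[0.485, -0.392], [0.57, -0.306]] z [0.004 0.012 0.08 ]
top socket1 0.96 [153, 118, 273, 162] 3602 [0.678 0.013 0.011] ext [[0.636, -0.137], [0.725, 0.16]] z [0.002 0.011 0.045]
top socket1 0.21 [319, 246, 324, 286] 183 [ 0.363 -0.278  0.012] ext [[0.317, -0.288], [0.411, -0.271]] z [-0.     0.012  0.017]
top post_foot 0.89 [384, 210, 406, 234] 412 [ 0.489 -0.474  0.008] ext [[0.461, -0.506], [0.517, -0.448]] z [0.004 0.008 0.056]
top post_foot 0.81 [338, 241, 389, 284] 1816 [ 0.38  -0.381  0.017] ext [[0.323, -0.446], [0.435, -0.33]] z [0.002 0.017 0.109]
top post_foot 0.71 [326, 188, 366, 222] 926 [ 0.523 -0.345  0.012] ext [[0.483, -0.392], [0.567, -0.307]] z [0.004 0.012 0.08 ]
top post_foot 0.36 [90, 231, 118, 263] 190 [0.391 0.273 0.013] ext [[0.353, 0.24], [0.431, 0.308]] z [0.007 0.013 0.017]
top starter_grip 0.85 [63, 178, 81, 198] 267 [0.532 0.343 0.063] ext [[0.511, 0.328], [0.
[... 1535 characters left out ...]
59, 0.37]] z [0.044 0.058 0.082]
scene bail1_center 0.47 [370, 238, 378, 259] 101 [0.401 0.279 0.015] ext [[0.364, 0.245], [0.433, 0.308]] z [0.009 0.015 0.02 ]
scene tennis_ball_center 0.57 [280, 290, 312, 321] 728 [0.726 0.335 0.054] ext [[0.665, 0.262], [0.747, 0.356]] z [0.002 0.054 0.069]
scene tennis_ball_center 0.21 [210, 153, 233, 177] 307 [ 0.533 -0.343  0.015] ext [[0.49, -0.393], [0.572, -0.303]] z [0.003 0.015 0.081]
scene stopwatch_center 0.56 [168, 185, 184, 193] 135 [ 0.732 -0.311  0.016] ext [[0.707, -0.347], [0.756, -0.294]] z [0.004 0.016 0.02 ]
scene stopwatch_center 0.17 [278, 206, 295, 237] 375 [0.558 0.08  0.055] ext [[0.495, 0.04], [0.576, 0.096]] z [0.005 0.055 0.092]
```

View pics/crop_posts.png

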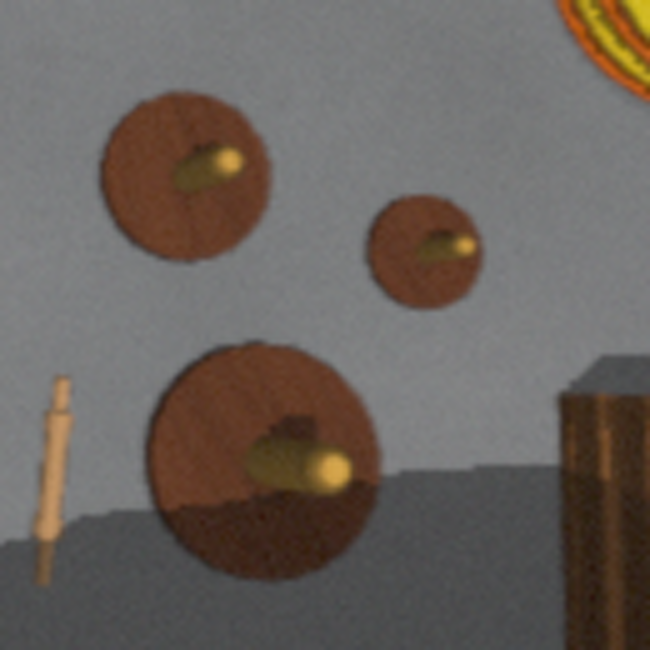

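The enlarged crop confirms it: the medium base at crop (185,177) is about 88 mm across with an 80 mm top. The large base is 115 mm and the small one 58 mm. Next I'll measure the cups, rings, sockets, post and knob by colour plus depth.

```bash
cat >> h.py <<'E'
from scipy.optimize import least_squares
from scipy import ndimage
def pix2world(c,uv,z):
    uv=np.asarray(uv,float).reshape(-1,2);K=c['K'];T=np.linalg.inv(c['camera_from_world'])
    r=np.stack([(uv[:,0]-K[0,2])/K[0,0],-(uv[:,1]-K[1,2])/K[1,1],-np.ones(len(uv))],1)@T[:3,:3].T
    o=T[:3,3]; s=(z-o[2])/r[:,2]
    return o+r*s[:,None]
def blobs(mask,amin=40,amax=1500):
    n,l,st,ce=cv2.connectedComponentsWithStats(mask.astype(np.uint8),connectivity=8)
    return [(l==i,st[i],ce[i]) for i in range(1,n) if amin<=st[i][4]<=amax]
def hsv(c): return cv2.cvtColor(c['pixels'],cv2.COLOR_BGR2HSV)
def circ(P):
    f=lambda p:np.hypot(P[:,0]-p[0],P[:,1]-p[1])-p[2]
    r=least_squares(f,[*P[:,:2].mean(0),.02],loss='soft_l1',f_scale=.002); return r.x
def outline(mask,c,z):
    ct,_=cv2.findContours(mask.astype(np.uint8),cv2.RETR_EXTERNAL,cv2.CHAIN_APPROX_NONE)
    ct=max(ct,key=len)[:,0,:]
    return pix2world(c,ct,z)
E
python3 - <<'E'
from h import *
for n in ['top','scene']:
    c=cap(n); H=hsv(c); W=world(c)
    for (nm,lo,hi,amin) in [('beech',(8,70,120),(20,170,255),50),('blue',(100,90,60),(112,255,255),40),('orange',(3,180,120),(14,255,255),20),('brass',(16,100,60),(28,255,255),30)]:
        m=cv2.inRange(H,lo,hi)>0
        for b,st,ce in blobs(m,amin):
            P=W[b];P=P[~np.isnan(P[:,0])]
            if len(P)<5 or abs(np.median(P[:,0]))>1: continue
            e=''
            if nm=='beech' and n=='top': e=('circ14',circ(outline(b,c,.014)).round(4),'cen',pix2world(c,ce,.014).round(4))
            print(n,nm,ce.round(1),st[4],np.median(P,0).round(3),P[:,2].max().round(3),e)
E
```

```text
top beech [173.9 136.5] 274 [0.687 0.11  0.015] 0.048 ('circ14', array([0.6927, 0.115 , 0.0274]), 'cen', array([[0.6902, 0.1129, 0.014 ]]))
top beech [212.7 139.6] 281 [0.683 0.009 0.015] 0.047 ('circ14', array([0.6898, 0.013 , 0.0289]), 'cen', array([[0.6861, 0.0104, 0.014 ]]))
top beech [250.7 142.3] 294 [ 0.68  -0.091  0.015] 0.049 ('circ14', array([ 0.6856, -0.0899,  0.0292]), 'cen', array([[ 0.683 , -0.0903,  0.014 ]]))
top beech [243.8 194.3] 269 [ 0.543 -0.076  0.014] 0.019 ('circ14', array([ 0.5434, -0.0765,  0.0258]), 'cen', array([[ 0.5433, -0.0764,  0.014 ]]))
top beech [296.8 195.9] 268 [ 0.544 -0.216  0.014] 0.018 ('circ14', array([ 0.5441, -0.2154,  0.0259]), 'cen', array([[ 0.5441, -0.2154,  0.014 ]]))
top beech [161.1 221. ] 286 [0.467 0.132 0.014] 0.019 ('circ14', array([0.4669, 0.1331, 0.0259]), 'cen', array([[0.4668, 0.1331, 0.014 ]]))
top beech [102.6 248.5] 165 [0.394 0.276 0.013] 0.018 ('circ14', array([ 0.9923, -0.4189,  0.9178]), 'cen', array([[0.3926, 0.275 , 0.014 ]]))
top beech [320.5 262.1] 140 [ 0.375 -0.28   0.013] 0.018 ('circ14', array([ -11.6517, -116
[... 3223 characters left out ...]
] 0.083 
scene brass [249.4 142.7] 130 [ 0.384 -0.381  0.065] 0.116 
scene brass [161.6 152.9] 220 [ 0.68  -0.568  0.03 ] 0.045 
scene brass [221.8 161.7] 47 [ 0.531 -0.344  0.048] 0.083 
scene brass [220.1 210.8] 207 [ 0.678 -0.096  0.034] 0.048 
scene brass [235.5 227.4] 270 [0.681 0.002 0.036] 0.048 
scene brass [253.3 247. ] 312 [0.684 0.101 0.035] 0.05 
scene brass [294.7 306.1] 536 [0.73  0.34  0.052] 0.069 
scene brass [460.7 314.8] 123 [0.534 0.58  0.142] 0.146 
scene brass [478.8 321.5] 118 [0.521 0.607 0.143] 0.145 
scene brass [456.6 338.8] 329 [0.591 0.607 0.142] 0.145 
scene brass [435.2 340. ] 30 [0.622 0.587 0.142] 0.144 
scene brass [469.1 358.7] 123 [0.606 0.638 0.142] 0.145
```

```bash
cat >> h.py <<'E'
from scipy.spatial.transform import Rotation as R
def plan(x,y,z,yaw=0.):
    """tool-frame shift/turn to TCP target, tool down, tool x at angle yaw in world"""
    s=arm.get_state(); Rc=R.from_rotvec(s['orientation']); p=np.array(s['ee_pos'])
    Rt=R.from_matrix(np.array([[np.cos(yaw),np.sin(yaw),0],[np.sin(yaw),-np.cos(yaw),0],[0,0,-1]]))
    print('t',round(s['t'],2),'from',p.round(4),'shift',(Rc.inv().apply(np.array([x,y,z])-p)).round(4),'turn',(Rc.inv()*Rt).as_rotvec().round(4),
     'F',np.round(s['ft_force'],1),'w',round(s['grip_width'],4),'q5',round(s['q'][5],2))
E
python3 - <<'E'
from h import *
plan(.544,-.2155,.2); plan(.544,-.2155,.12)
# cups: finial center and sockets rims from top & scene
for n in ['top']:
    c=cap(n);W=world(c);H=hsv(c)
    m=(W[...,2]>.07)&(W[...,2]<.1)&(cv2.inRange(H,(98,80,40),(114,255,255))>0)
    for b,st,ce in blobs(m,10,400): print('finial',ce.round(1),st[4],pix2world(c,ce,.09).round(4),np.nanmedian(W[b],0).round(4))
    for tgt in [(173,136),(212,139),(251,142)]:
        u,v=np.meshgrid(np.arange(512),np.arange(384))
        b=(np.hypot(u-tgt[0],v-tgt[1])<20)&(W[...,2]>.039)&(W[...,2]<.06)
        P=W[b]; print('rim',circ(P).round(4),np.median(P[:,2]).round(4),len(P))
    b=(np.abs(W[...,0]-.523)<.06)&(np.abs(W[...,1]+.347)<.06)
    bb=b&(W[...,2]>.074); print('tip',np.nanmedian(W[bb],0).round(4),bb.sum())
    bb=b&(W[...,2]>.007)&(cv2.inRange(H,(0,70,20),(12,255,150))>0)
    q=blobs(bb,200,3000)[0]; print('base',circ(outline(q[0],c,.012)).round(4),q[2].round(1))
    Q=W[(np.abs(W[...,0]-.53)<.1)&(np.abs(W[...,1]-.34)<.1)&(cv2.inRange(H,(2,150,80),(15,255,255))>0)&(W[...,2]>.072)]
    print('knob top',Q.mean(0).round(4),len(Q),np.ptp(Q,axis=0).round(3))
    mu=Q[:,:2].mean(0);e=np.linalg.eigh(np.cov((Q[:,:2]-mu).T));print(e[1][:,1].round(3))
    save(c,'crop_knob',(40,160,110,230),8); 
E
```

```text
t 1.1 from [ 0.2446 -0.5479  0.2454] shift [ 0.4089 -0.1815  0.0453] turn [2.000e-04 0.000e+00 4.198e-01] F [ 0.2 -0.3  0.7] w 0.0851 q5 1.35
t 1.1 from [ 0.2446 -0.5479  0.2454] shift [ 0.4089 -0.1816  0.1253] turn [2.000e-04 0.000e+00 4.198e-01] F [ 0.2 -0.3  0.7] w 0.0851 q5 1.35
finial [332.2  94.2] 127 [[ 0.7956 -0.2889  0.09  ]] [ 0.7888 -0.2651  0.0838]
finial [126.8 181.5] 58 [[0.5541 0.2065 0.09  ]] [0.5548 0.2068 0.0892]
finial [184.8 187.3] 48 [[0.5452 0.0679 0.09  ]] [0.5456 0.0675 0.0898]
finial [215.1 221.9] 45 [[ 0.4647 -0.008   0.09  ]] [ 0.4645 -0.0078  0.0901]
rim [0.6833 0.1094 0.0261] 0.0435 125
rim [0.6798 0.0096 0.0262] 0.0431 119
rim [ 0.676  -0.0901  0.0261] 0.0433 119
tip [ 0.5254 -0.3485  0.0799] 40
base [ 0.5257 -0.3485  0.043 ] [346.3 205.1]
knob top [0.531  0.346  0.0766] 55 [0.044 0.019 0.008]
[-0.978 -0.208]
```

View pics/crop_knob.png

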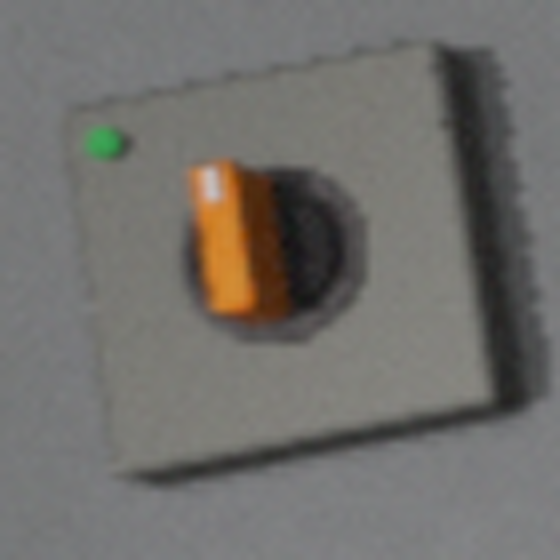

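The knob crop shows the orange bar at crop (230,240), its top end leaning slightly left and the white mark at its far end. The starter grip comes out at about (0.531, 0.346), yaw about 0.21 rad. Now flying to the ring at (0.544, -0.2155).

```bash
python3 -m jog '{"translation":[[0.05,-0.022,0],[0.1,-0.045,0],[0.15,-0.067,0],[0.2,-0.09,0],[0.25,-0.112,0],[0.3,-0.135,0.02],[0.35,-0.157,0.05],[0.409,-0.1815,0.08],[0.409,-0.1815,0.11],[0.409,-0.1815,0.125]],"rotation":[[0,0,0.1],[0,0,0.2],[0,0,0.3],[0,0,0.42],[0,0,0.42],[0,0,0.42],[0,0,0.42],[0,0,0.42],[0,0,0.42],[0,0,0.42]],"gripper":[0,0,0,0,0,0,0,0,0,0]}' 40
python3 - <<'E'
from h import *
c=cap('wrist'); save(c,'w1'); W=world(c); H=hsv(c)
plan(.544,-.2155,.014)
m=cv2.inRange(H,(8,50,100),(22,190,255))>0
for b,st,ce in blobs(m,100,40000):
    print(ce.round(1),st[4],np.nanmedian(W[b],0).round(4),circ(outline(b,c,.014)).round(4))
E
```

```text
t: 2.4
ee_pos: [0.5436, -0.2142, 0.1182]
orientation: [-3.14, -0.002, 0.004]
ft_force: [-0.3, -0.6, 0.6]
grip_width: 0.0853
t 2.45 from [ 0.5428 -0.2147  0.1171] shift [0.0015 0.001  0.1031] turn [-0.0019  0.0033  0.0003] F [ 0.4 -0.4 -2.1] w 0.0854 q5 2.54
[87.8 44.8] 5940 [ 0.6523 -0.1047  0.0098] [ 0.6741 -0.0799  0.0396]
[107.7 176.3] 556 [ 0.5607 -0.0976  0.009 ] [ 0.5482 -0.0798  0.0261]
[257.9 189.1] 2806 [ 0.5475 -0.2162  0.0136] [ 0.5478 -0.2158  0.0268]
[414.8 206.6] 6385 [ 0.5357 -0.3442  0.0117] [ 0.5282 -0.3476  0.0427]
[ 80.7 194.3] 350 [ 0.5403 -0.0664  0.0085] [ 0.5466 -0.0772  0.0118]
[448.7 309.4] 631 [ 0.4332 -0.3881  0.0159] [ 0.3697 -0.3891  0.0654]
[321.5 334.1] 333 [ 0.402  -0.2786  0.01  ] [  4.6569 144.3034 144.6453]
[420.6 377.9] 281 [ 0.3467 -0.381   0.0159] [ 0.3446 -0.3838  0.0116]
```

View pics/w1.png

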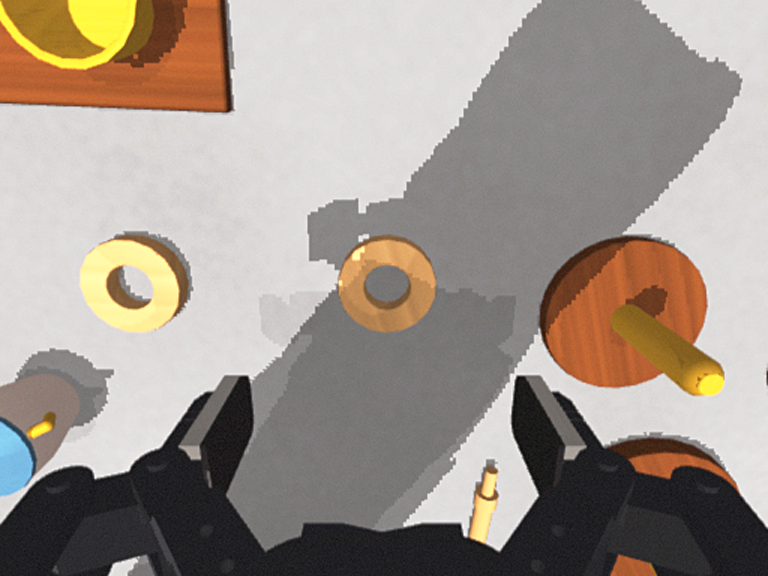

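The wrist view shows the target ring at (387,284), the post to its right and another ring at left (133,284). Re-measuring now that the arm has settled.

```bash
cat >> h.py <<'E'
def wr(verbose=True):
    c=cap('wrist');W=world(c); H=hsv(c)
    m=cv2.inRange(H,(8,50,100),(22,190,255))>0
    for b,st,ce in blobs(m,300,9000):
        o=circ(outline(b,c,.014)); 
        if .024<o[2]<.03: print('ring?',ce.round(1),st[4],np.nanmedian(W[b],0).round(4),o.round(4))
    return c,W,H
E
python3 - <<'E'
from h import *
for i in range(3): wr()
plan(.544,-.2155,.014)
E
```

```text
ring? [257.4 188.5] 2823 [ 0.5479 -0.2165  0.0136] [ 0.5478 -0.2159  0.0267]
ring? [106.8 175.9] 562 [ 0.5605 -0.0978  0.0089] [ 0.5483 -0.0799  0.026 ]
ring? [256.6 188.2] 2792 [ 0.5476 -0.2165  0.0135] [ 0.5477 -0.2158  0.0268]
ring? [106.6 176.1] 556 [ 0.5603 -0.0976  0.009 ] [ 0.5481 -0.0798  0.0262]
ring? [106.6 176. ] 546 [ 0.5608 -0.0978  0.0088] [ 0.5482 -0.0799  0.026 ]
ring? [255.6 188.5] 2753 [ 0.5476 -0.2165  0.0135] [ 0.5478 -0.2158  0.0268]
t 2.6 from [ 0.544  -0.2165  0.1214] shift [-0.     -0.0011  0.1074] turn [ 0.0007 -0.0008 -0.0015] F [-0.2 -0.   0.5] w 0.0858 q5 2.54
```

```bash
python3 -m jog '{"translation":[[0.002,-0.001,0.03],[0.002,-0.001,0.06],[0.002,-0.001,0.085],[0.002,-0.001,0.1],[0.002,-0.001,0.107],[0.002,-0.001,0.107],[0.002,-0.001,0.107],[0.002,-0.001,0.107],[0.002,-0.001,0.107],[0.002,-0.001,0.107]],"rotation":[[0,0,0],[0,0,0],[0,0,0],[0,0,0],[0,0,0],[0,0,0],[0,0,0],[0,0,0],[0,0,0],[0,0,0]],"gripper":[0,0,0,0,0,0,1,1,1,1]}' 30
python3 - <<'E'
from h import *
c,W,H=wr(); save(c,'w2'); plan(.527,-.348,.17)
E
```

```text
t: 3.85
ee_pos: [0.5466, -0.2159, 0.0154]
orientation: [3.14, -0.002, 0.003]
ft_force: [-1.2, 1.1, 6.5]
grip_width: 0.0516
ring? [254.5 257.9] 7646 [ 0.5499 -0.2154  0.0135] [ 0.5491 -0.2152  0.0273]
ring? [ 24.9 247.8] 1660 [ 0.5549 -0.1005  0.0075] [ 0.5522 -0.0809  0.0284]
ring? [476.3 290.5] 7524 [ 0.5305 -0.3306  0.0117] [ 0.5304 -0.3291  0.029 ]
t 3.9 from [ 0.5466 -0.2159  0.0154] shift [-0.0192  0.1323 -0.1544] turn [ 0.0016 -0.002  -0.0013] F [-1.   0.8  6.3] w 0.0519 q5 2.54
```

View pics/w2.png

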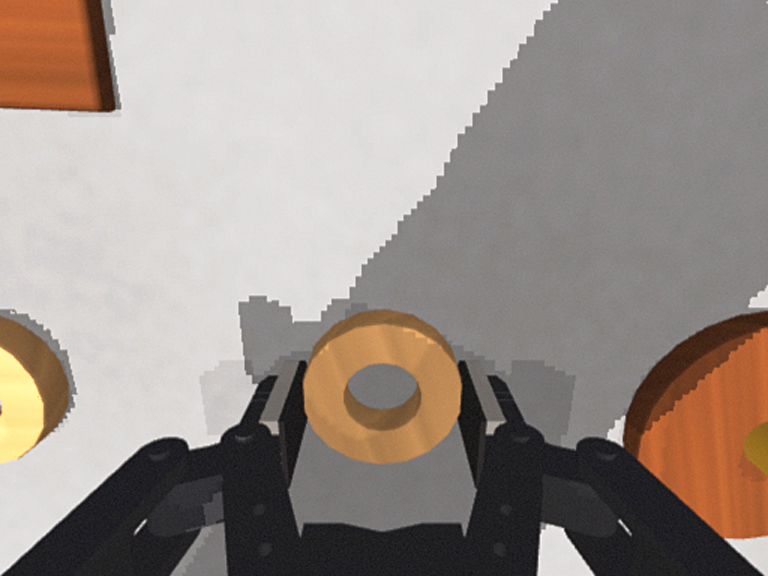

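The ring is gripped at (383,388), sitting about 2.5 mm ahead of the TCP in x. Lifting and carrying it to hover above the post.

```bash
python3 -m jog '{"translation":[[0,0,-0.02],[0,0,-0.06],[0,0,-0.1],[-0.004,0.025,-0.115],[-0.009,0.055,-0.115],[-0.014,0.085,-0.115],[-0.018,0.115,-0.115],[-0.021,0.1317,-0.115],[-0.021,0.1317,-0.115],[-0.021,0.1317,-0.115]],"rotation":[[0,0,0],[0,0,0],[0,0,0],[0,0,0],[0,0,0],[0,0,0],[0,0,0],[0,0,0],[0,0,0],[0,0,0]],"gripper":[1,1,1,1,1,1,1,1,1,1]}' 30
python3 - <<'E'
from h import *
c,W,H=wr(); save(c,'w3'); plan(.5257,-.3476,.045)
c=cap('top'); save(c,'t1',(300,150,440,260),5)
E
```

```text
t: 5.15
ee_pos: [0.5254, -0.3465, 0.1308]
orientation: [3.141, -0.001, 0.003]
ft_force: [-0.2, 0.3, -0.6]
grip_width: 0.0521
ring? [398.6 220.3] 2688 [ 0.4971 -0.4741  0.0079] [ 0.4953 -0.4735  0.0279]
t 5.2 from [ 0.5255 -0.3463  0.1307] shift [0.     0.0012 0.0857] turn [ 0.0012 -0.002  -0.0004] F [-0.2  0.7  0.1] w 0.0514 q5 2.35
```

View pics/w3.png

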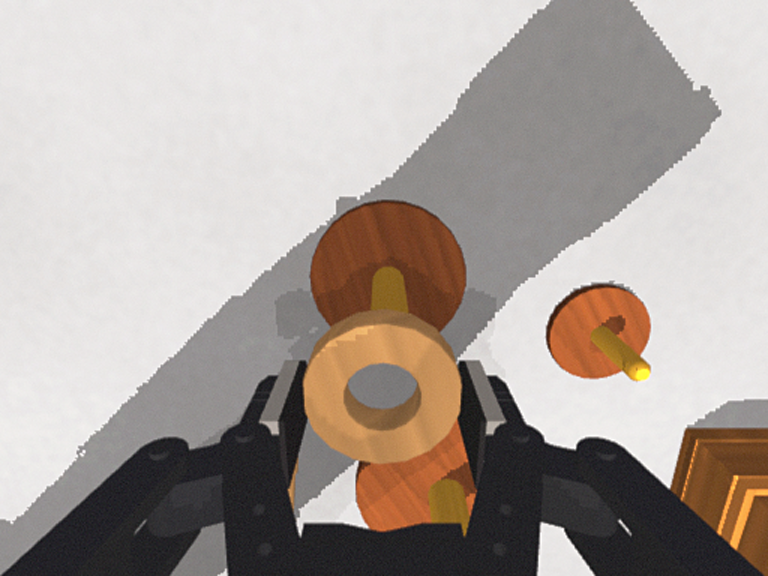

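View pics/t1.png

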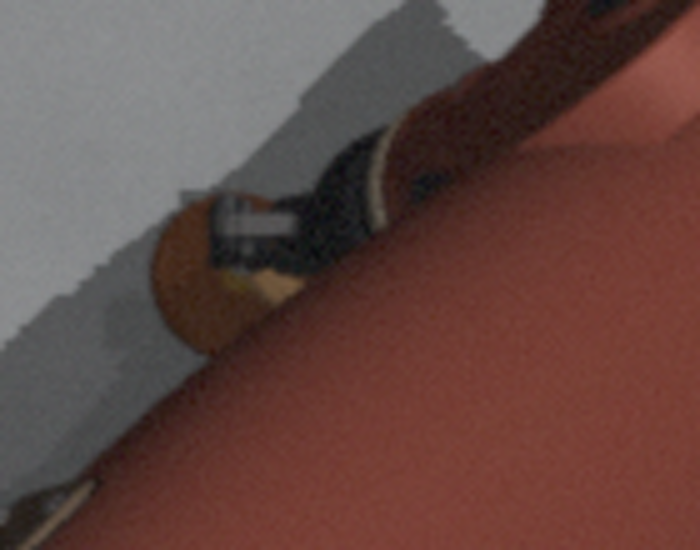

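```bash
cat >> h.py <<'E'
def heldpost(zlift, c=None, base_r=.045, rowmax=215, z0=.012):
    c=c or cap('wrist'); H=hsv(c)
    # held ring: bright beech; zlift = top face height of held ring
    m=cv2.inRange(H,(8,60,150),(20,170,255))>0
    best=max(blobs(m,3000,20000),key=lambda b:b[1][4]); ro=outline(best[0],c,zlift); cr=circ(ro)
    ring_t=best[1]
    d=cv2.inRange(H,(0,120,40),(12,255,190))>0
    db=[b for b in blobs(d,500,30000) if abs(b[2][0]-255)<80 and b[2][1]<260]
    b=max(db,key=lambda b:b[1][4])
    ct,_=cv2.findContours(b[0].astype(np.uint8),cv2.RETR_EXTERNAL,cv2.CHAIN_APPROX_NONE); ct=max(ct,key=len)[:,0,:]
    ct=ct[ct[:,1]<ring_t[1]-4]
    P=pix2world(c,ct,z0)
    r=least_squares(lambda p:np.hypot(P[:,0]-p[0],P[:,1]-p[1])-base_r,P[:,:2].mean(0),loss='soft_l1',f_scale=.001)
    print('held ring',cr.round(4),'base',r.x.round(4),'rms',np.sqrt(np.mean(r.fun**2)).round(4),len(P),'ring-base',(cr[:2]-r.x).round(4))
    return c
E
python3 - <<'E'
from h import *
heldpost(.129); heldpost(.129)
E
```

```text
held ring [ 0.5258 -0.3457  0.0261] base [ 0.5277 -0.3492] rms 0.0171 288 ring-base [-0.0019  0.0035]
held ring [ 0.5259 -0.3457  0.0262] base [ 0.5274 -0.3491] rms 0.0172 260 ring-base [-0.0015  0.0033]
```

```bash
python3 - <<'E'
from h import *
c=cap('wrist'); np.savez('/tmp/w3',**c); H=hsv(c)
print(H[125:215:3,225].tolist())
save(c,'w3c',(195,120,325,320),4)
E
```

```text
[[10, 3, 228], [15, 7, 226], [10, 3, 230], [18, 9, 138], [11, 14, 143], [10, 11, 142], [6, 9, 148], [6, 105, 80], [12, 195, 127], [11, 177, 127], [11, 169, 128], [10, 160, 123], [10, 179, 120], [11, 174, 123], [10, 171, 122], [10, 183, 120], [9, 179, 120], [10, 172, 120], [11, 184, 125], [12, 190, 121], [9, 173, 122], [10, 175, 121], [10, 176, 116], [11, 176, 100], [9, 162, 110], [10, 173, 106], [10, 183, 106], [12, 174, 107], [10, 168, 100], [9, 167, 101]]
```

View pics/w3c.png

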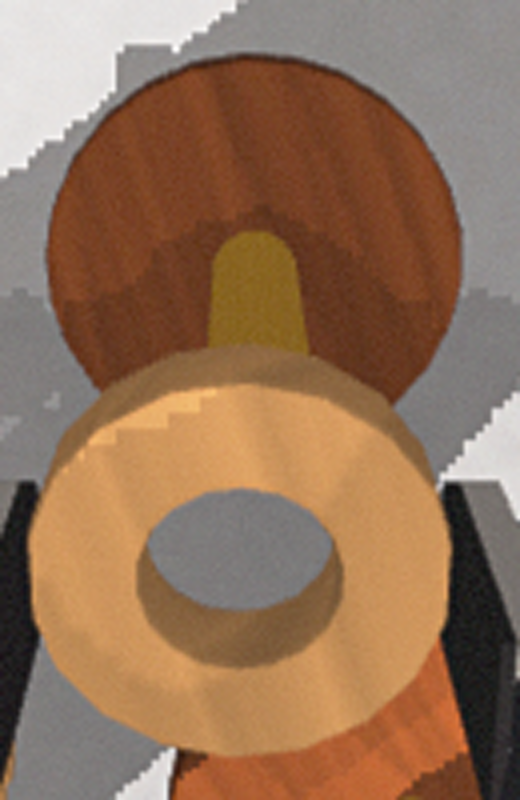

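```bash
cat >> h.py <<'E'
def heldpost(zt,c=None,z0=.012,r0=.045):
    c=c or cap('wrist'); H=hsv(c)
    m=cv2.inRange(H,(10,60,165),(25,190,255))>0
    best=max([b for b in blobs(m,2000,20000) if abs(b[2][0]-255)<60],key=lambda b:b[1][4])
    cr=circ(outline(best[0],c,zt)); top=best[1][1]
    d=cv2.inRange(H,(0,140,85),(16,255,170))>0
    d=cv2.morphologyEx((d*255).astype(np.uint8),cv2.MORPH_CLOSE,np.ones((5,5)))>0
    d[top-12:]=0
    b=max([b for b in blobs(d,300,30000) if abs(b[2][0]-255)<100],key=lambda b:b[1][4])
    ct,_=cv2.findContours(b[0].astype(np.uint8),cv2.RETR_EXTERNAL,cv2.CHAIN_APPROX_NONE); ct=max(ct,key=len)[:,0,:]
    ct=ct[ct[:,1]<top-15]
    P=pix2world(c,ct,z0)
    r=least_squares(lambda p:np.hypot(P[:,0]-p[0],P[:,1]-p[1])-r0+.0004,P[:,:2].mean(0),loss='soft_l1',f_scale=.001)
    print('held ring',cr.round(4),'base',r.x.round(4),'rms',np.sqrt(np.mean(r.fun**2)).round(4),len(P),'ring-base',(cr[:2]-r.x).round(4))
    return c
E
python3 - <<'E'
from h import *
heldpost(.129,dict(np.load('/tmp/w3.npz')));heldpost(.1293)
plan(.5255,-.3465,.045)
E
```

```text
held ring [ 0.5171 -0.3472  0.0317] base [ 0.5271 -0.349 ] rms 0.0169 232 ring-base [-0.01    0.0018]
held ring [ 0.5177 -0.3476  0.0314] base [ 0.5271 -0.3491] rms 0.0169 232 ring-base [-0.0094  0.0015]
t 5.45 from [ 0.5254 -0.3469  0.1306] shift [-0.0001 -0.0005  0.0856] turn [ 0.0015 -0.0021 -0.0007] F [-0.5  0.7 -0.9] w 0.052 q5 2.35
```

```bash
python3 -m jog '{"translation":[[0.001,0.003,0.01],[0.001,0.003,0.025],[0.001,0.003,0.035],[0.001,0.003,0.04],[0.001,0.003,0.044],[0.001,0.003,0.048],[0.001,0.003,0.052],[0.001,0.003,0.056],[0.001,0.003,0.056],[0.001,0.003,0.056]],"rotation":[[0,0,0],[0,0,0],[0,0,0],[0,0,0],[0,0,0],[0,0,0],[0,0,0],[0,0,0],[0,0,0],[0,0,0]],"gripper":[1,1,1,1,1,1,1,1,1,1]}' 30
python3 - <<'E'
from h import *
c=cap('wrist'); save(c,'w4'); plan(.5264,-.3497,.035)
E
```

```text
t: 6.7
ee_pos: [0.5266, -0.35, 0.0748]
orientation: [3.14, -0.001, 0.003]
ft_force: [0.8, -0.3, 0.6]
grip_width: 0.0514
t 6.75 from [ 0.5266 -0.3501  0.0749] shift [-0.0003 -0.0004  0.0399] turn [ 0.0017 -0.0023 -0.0007] F [-0.2 -0.4 -0.1] w 0.0517 q5 2.35
```

View pics/w4.png

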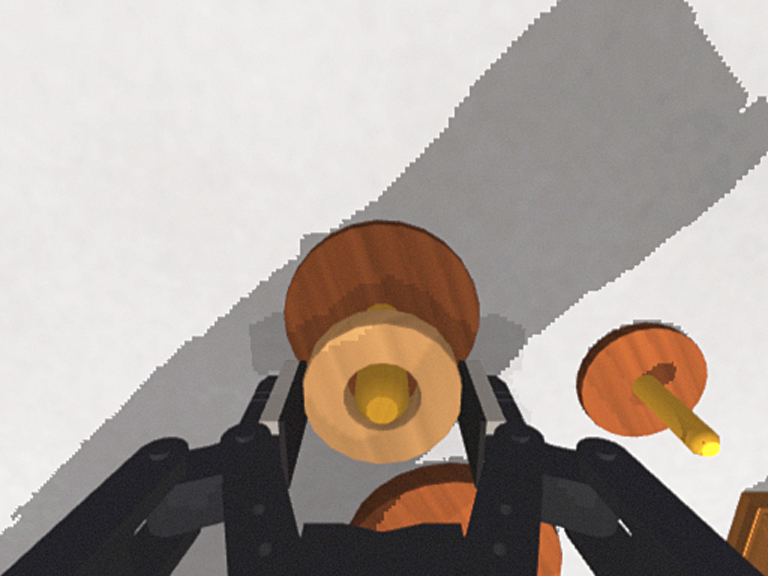

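The wrist view shows the brass tip coming up through the ring's hole at (382,405), well centred. Lowering and releasing.

```bash
python3 -m jog '{"translation":[[0,0,0.01],[0,0,0.02],[0,0,0.03],[0,0,0.038],[0,0,0.039],[0,0,0.039],[0,0,0.039],[0,0,0.01],[0,0,-0.04],[0,0,-0.09]],"rotation":[[0,0,0],[0,0,0],[0,0,0],[0,0,0],[0,0,0],[0,0,0],[0,0,0],[0,0,0],[0,0,0],[0,0,0]],"gripper":[1,1,1,1,0,0,0,0,0,0]}' 30
python3 - <<'E'
from h import *
c=cap('wrist'); save(c,'w5'); plan(.545,-.078,.15,np.pi);plan(.545,-.078,.15,0)
c=cap('scene'); save(c,'s1')
E
```

```text
t: 8.0
ee_pos: [0.5263, -0.3498, 0.1665]
orientation: [3.14, -0.001, 0.004]
ft_force: [0.7, 0.3, 0.1]
grip_width: 0.0851
t 8.05 from [ 0.5283 -0.3518  0.1747] shift [ 0.0163 -0.274   0.0225] turn [-0.0141 -0.0135  3.1409] F [ 1.6 -0.6  5.8] w 0.0857 q5 2.35
t 8.05 from [ 0.5283 -0.3518  0.1747] shift [ 0.0163 -0.274   0.0225] turn [ 0.0086 -0.009  -0.0006] F [ 1.6 -0.6  5.8] w 0.0857 q5 2.35
```

View pics/w5.png

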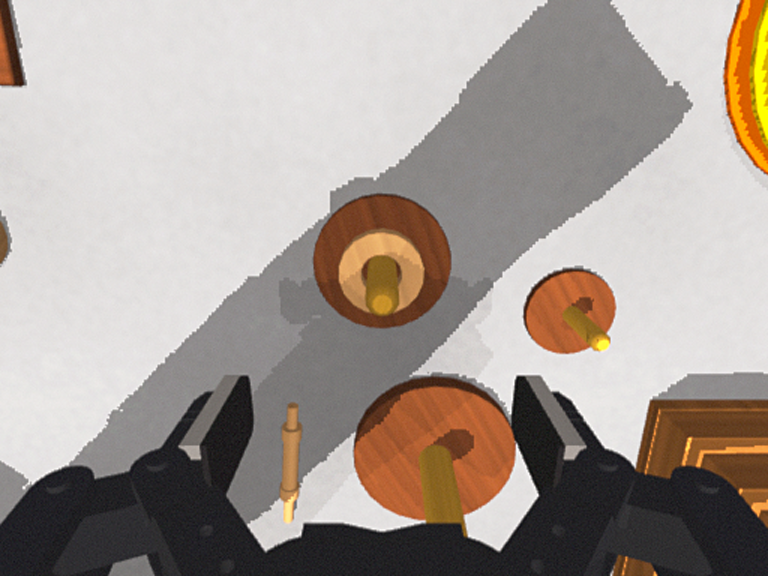

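View pics/s1.png

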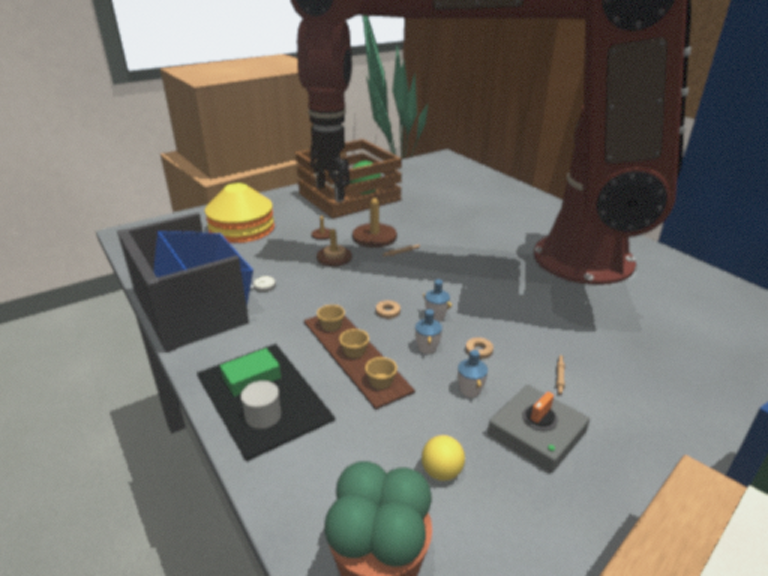

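Ring 1 is on the post at (382,270), and the scene view agrees. Next ring is near (0.545, -0.078).

```bash
python3 -m jog '{"translation":[[0.002,-0.04,0],[0.004,-0.08,0],[0.006,-0.12,0],[0.009,-0.16,0],[0.012,-0.2,0.01],[0.014,-0.24,0.03],[0.0165,-0.274,0.05],[0.0165,-0.274,0.05],[0.0165,-0.274,0.05],[0.0165,-0.274,0.05]],"rotation":[[0,0,0],[0,0,0],[0,0,0],[0,0,0],[0,0,0],[0,0,0],[0,0,0],[0,0,0],[0,0,0],[0,0,0]],"gripper":[0,0,0,0,0,0,0,0,0,0]}' 30
python3 - <<'E'
from h import *
cap('wrist');c=cap('wrist'); save(c,'w6'); H=hsv(c)
m=cv2.inRange(H,(10,40,165),(30,190,255))>0
for b,st,ce in blobs(m,500,9000): print(ce,st[4],circ(outline(b,c,.014)).round(4))
plan(.546,-.0785,.0145)
c=cap('top');H=hsv(c);m=cv2.inRange(H,(8,70,120),(20,170,255))>0
for b,st,ce in blobs(m,50,400): print('top',ce,st[4],circ(outline(b,c,.014)).round(4))
E
```

```text
t: 9.35
ee_pos: [0.5464, -0.0798, 0.1209]
orientation: [3.132, -0.003, 0.017]
ft_force: [-0.4, 0.0, 0.5]
grip_width: 0.0859
[267.91474966  16.90257104] 1478 [ 0.6765 -0.0896  0.0144]
[249.53032856 194.0336984 ] 2374 [ 0.5464 -0.0761  0.026 ]
[ 22.33156499 277.29973475] 1508 [0.4695 0.1304 0.0247]
t 9.45 from [ 0.5462 -0.0796  0.1207] shift [-0.0013 -0.0021  0.1061] turn [ 0.0095 -0.0105 -0.0018] F [ 0.8 -0.9 -0.5] w 0.0856 q5 2.76
top [73.61818182 66.23636364] 55 [0.8288 0.3435 0.0645]
top [173.62666667 135.96      ] 300 [0.6935 0.1164 0.0295]
top [203.64516129 136.24193548] 62 [0.6889 0.0115 0.0294]
top [348.31672598 205.08896797] 281 [ 0.5252 -0.3522  0.027 ]
top [158.59798995 219.35678392] 199 [0.4691 0.1369 0.0216]
top [102.69186047 248.56976744] 172 [ 2.9812 -2.7149  3.9543]
top [320.06936416 265.46242775] 173 [ -5.3712 -54.9331  54.9556]
top [375.71153846 263.71153846] 52 [ 0.3752 -0.4226  0.0093]
```

View pics/w6.png

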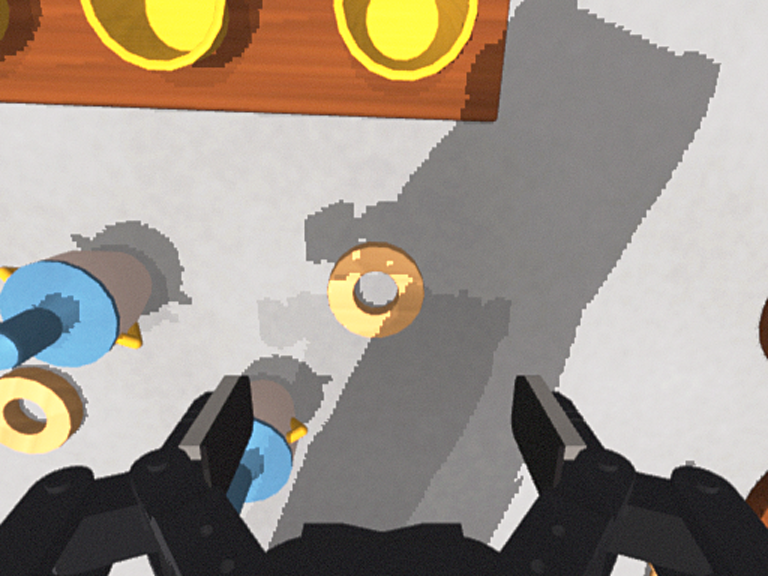

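```bash
python3 -m jog '{"translation":[[-0.001,-0.0035,0.03],[-0.001,-0.0035,0.06],[-0.001,-0.0035,0.085],[-0.001,-0.0035,0.1],[-0.001,-0.0035,0.106],[-0.001,-0.0035,0.106],[-0.001,-0.0035,0.106],[-0.001,-0.0035,0.106],[-0.001,-0.0035,0.106],[-0.001,-0.0035,0.106]],"rotation":[[0.009,-0.01,0],[0.009,-0.01,0],[0.009,-0.01,0],[0.009,-0.01,0],[0.009,-0.01,0],[0.009,-0.01,0],[0.009,-0.01,0],[0.009,-0.01,0],[0.009,-0.01,0],[0.009,-0.01,0]],"gripper":[0,0,0,0,0,0,1,1,1,1]}' 30
python3 - <<'E'
from h import *
plan(.5266,-.3495,.17)
E
```

```text
t: 10.75
ee_pos: [0.5469, -0.0772, 0.0156]
orientation: [3.141, -0.002, 0.003]
ft_force: [-0.6, -0.1, 5.8]
grip_width: 0.0516
t 10.75 from [ 0.5469 -0.0772  0.0156] shift [-0.0196  0.2725 -0.1542] turn [ 0.0009 -0.0017 -0.0015] F [-0.6 -0.1  5.8] w 0.0516 q5 2.77
```

```bash
python3 -m jog '{"translation":[[0,0,-0.03],[0,0,-0.08],[-0.003,0.03,-0.115],[-0.006,0.08,-0.115],[-0.009,0.13,-0.115],[-0.012,0.18,-0.115],[-0.016,0.23,-0.115],[-0.0195,0.2725,-0.115],[-0.0195,0.2725,-0.115],[-0.0195,0.2725,-0.115]],"rotation":[[0,0,0],[0,0,0],[0,0,0],[0,0,0],[0,0,0],[0,0,0],[0,0,0],[0,0,0],[0,0,0],[0,0,0]],"gripper":[1,1,1,1,1,1,1,1,1,1]}' 30
python3 - <<'E'
from h import *
c=cap('wrist'); save(c,'w7'); plan(.5266,-.35,.035)
E
```

```text
t: 12.0
ee_pos: [0.5267, -0.3491, 0.1306]
orientation: [3.141, -0.003, 0.002]
ft_force: [-0.1, 0.6, -1.5]
grip_width: 0.052
t 12.05 from [ 0.5269 -0.3486  0.1307] shift [-0.0004  0.0013  0.0957] turn [ 0.0004 -0.0015 -0.0009] F [-0.2  0.3 -0.3] w 0.0518 q5 2.35
```

View pics/w7.png

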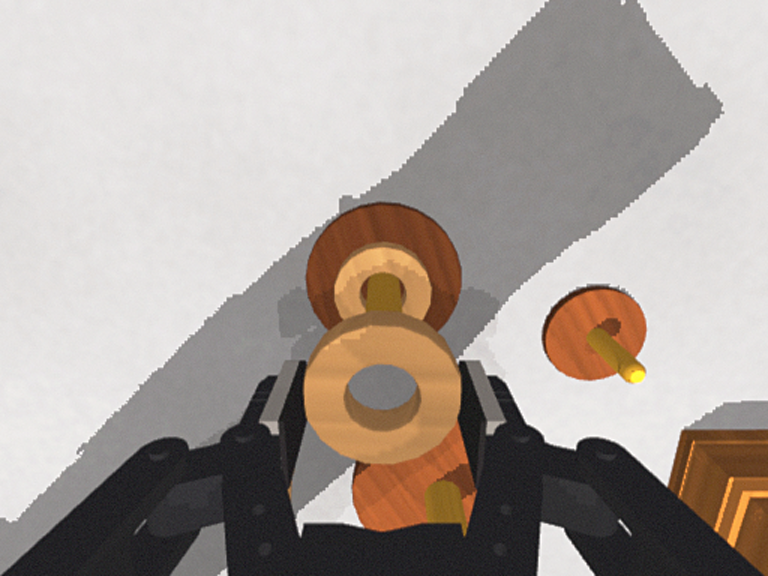

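```bash
python3 -m jog '{"translation":[[0,0.001,0.015],[0,0.001,0.03],[0,0.001,0.036],[0,0.001,0.041],[0,0.001,0.046],[0,0.001,0.052],[0,0.001,0.06],[0,0.001,0.07],[0,0.001,0.08],[0,0.001,0.082]],"rotation":[[0,0,0],[0,0,0],[0,0,0],[0,0,0],[0,0,0],[0,0,0],[0,0,0],[0,0,0],[0,0,0],[0,0,0]],"gripper":[1,1,1,1,1,1,1,1,1,1]}' 30
```

```text
t: 13.3
ee_pos: [0.5265, -0.3492, 0.0474]
orientation: [-3.141, 0.001, -0.001]
ft_force: [0.1, -0.7, 0.1]
grip_width: 0.0512
```

```bash
python3 -m jog '{"translation":[[0,0,0],[0,0,0],[0,0,0],[0,0,-0.02],[0,0,-0.06],[0,0,-0.1],[-0.005,-0.05,-0.12],[-0.01,-0.1,-0.12],[-0.015,-0.15,-0.12],[-0.02,-0.2,-0.12]],"rotation":[[0,0,0],[0,0,0],[0,0,0],[0,0,0],[0,0,0],[0,0,0],[0,0,-0.1],[0,0,-0.2],[0,0,-0.3],[0,0,-0.4]],"gripper":[0,0,0,0,0,0,0,0,0,0]}' 30
python3 - <<'E'
from h import *
plan(.468,.132,.12,0.4)
E
```

```text
t: 14.55
ee_pos: [0.5067, -0.148, 0.1695]
orientation: [3.078, 0.627, 0.003]
ft_force: [0.1, 0.0, 0.4]
grip_width: 0.0852
t 14.55 from [ 0.5067 -0.148   0.1695] shift [ 0.0739 -0.2728  0.0494] turn [ 0.0011 -0.002   0.0021] F [0.1 0.  0.4] w 0.0852 q5 2.21
```

```bash
python3 -m jog '{"translation":[[0.01,-0.04,0],[0.021,-0.08,0],[0.032,-0.12,0],[0.043,-0.16,0],[0.054,-0.2,0],[0.065,-0.24,0.02],[0.074,-0.273,0.04],[0.074,-0.273,0.05],[0.074,-0.273,0.05],[0.074,-0.273,0.05]],"rotation":[[0,0,0],[0,0,0],[0,0,0],[0,0,0],[0,0,0],[0,0,0],[0,0,0],[0,0,0],[0,0,0],[0,0,0]],"gripper":[0,0,0,0,0,0,0,0,0,0]}' 30
python3 - <<'E'
from h import *
cap('wrist');c=cap('wrist'); save(c,'w8'); H=hsv(c)
m=cv2.inRange(H,(10,40,165),(30,190,255))>0
for b,st,ce in blobs(m,500,9000): print(ce,st[4],circ(outline(b,c,.014)).round(4))
plan(.468,.132,.015,.4)
c=cap('scene'); save(c,'s2')
E
```

```text
t: 15.8
ee_pos: [0.4688, 0.1314, 0.1206]
orientation: [3.078, 0.625, 0.006]
ft_force: [0.4, -0.0, -0.1]
grip_width: 0.0855
[478.79559748  16.51650943] 1272 [0.5995 0.0432 0.0532]
[ 60.882      202.18333333] 1500 [-191.1737  223.4211  294.0988]
[253.67798853 192.22408469] 2267 [0.4695 0.1331 0.0256]
t 15.9 from [0.4688 0.1314 0.1203] shift [-0.0008 -0.001   0.1053] turn [ 0.0018 -0.0033  0.0009] F [-0.1 -0.4 -1. ] w 0.0855 q5 2.74
```

View pics/w8.png

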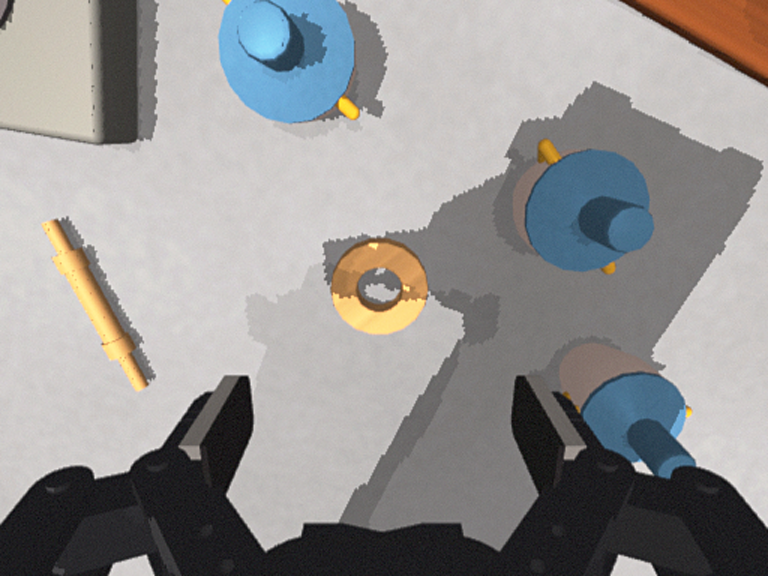

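View pics/s2.png

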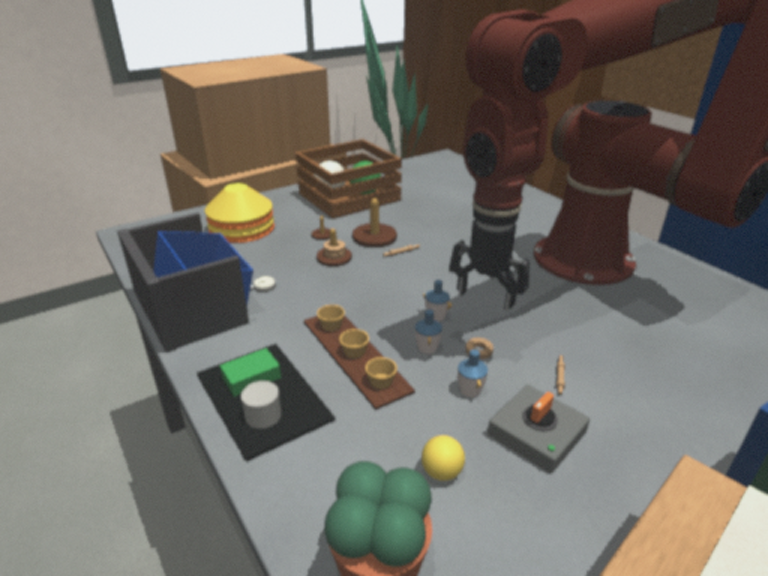

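```bash
python3 -m jog '{"translation":[[0.0005,-0.0005,0.03],[0.0005,-0.0005,0.06],[0.0005,-0.0005,0.085],[0.0005,-0.0005,0.1],[0.0005,-0.0005,0.106],[0.0005,-0.0005,0.106],[0.0005,-0.0005,0.106],[0.0005,-0.0005,0.106],[0.0005,-0.0005,0.106],[0.0005,-0.0005,0.106]],"rotation":[[0,0,0],[0,0,0],[0,0,0],[0,0,0],[0,0,0],[0,0,0],[0,0,0],[0,0,0],[0,0,0],[0,0,0]],"gripper":[0,0,0,0,0,0,1,1,1,1]}' 30
python3 -m jog '{"translation":[[0,0,-0.03],[0,0,-0.08],[0,0.0,-0.13],[0.0,0.05,-0.13],[0,0.1,-0.13],[0,0.15,-0.13],[0,0.2,-0.13],[0,0.25,-0.13],[0,0.3,-0.13],[0,0.3,-0.13]],"rotation":[[0,0,0],[0,0,0],[0,0,0],[0,0,0.1],[0,0,0.2],[0,0,0.3],[0,0,0.4],[0,0,0.4],[0,0,0.4],[0,0,0.4]],"gripper":[1,1,1,1,1,1,1,1,1,1]}' 30
python3 - <<'E'
from h import *
plan(.5266,-.35,.14)
E
```

```text
t: 17.2
ee_pos: [0.47, 0.1322, 0.0153]
orientation: [3.077, 0.626, 0.007]
ft_force: [-0.7, -0.5, 5.7]
grip_width: 0.0521
t: 18.45
ee_pos: [0.587, -0.1471, 0.1457]
orientation: [3.141, -0.004, 0.008]
ft_force: [-0.4, 0.7, -0.9]
grip_width: 0.052
t 18.45 from [ 0.587  -0.1471  0.1457] shift [-0.06    0.2031  0.0056] turn [ 0.0008 -0.0049 -0.0023] F [-0.4  0.7 -0.9] w 0.052 q5 2.68
```

```bash
python3 -m jog '{"translation":[[-0.012,0.04,0],[-0.024,0.08,0],[-0.036,0.12,0],[-0.048,0.16,0],[-0.06,0.203,0.006],[-0.06,0.203,0.015],[-0.06,0.203,0.015],[-0.06,0.203,0.015],[-0.06,0.203,0.015],[-0.06,0.203,0.015]],"rotation":[[0,-0.005,0],[0,-0.005,0],[0,-0.005,0],[0,-0.005,0],[0,-0.005,0],[0,-0.005,0],[0,-0.005,0],[0,-0.005,0],[0,-0.005,0],[0,-0.005,0]],"gripper":[1,1,1,1,1,1,1,1,1,1]}' 30
python3 - <<'E'
from h import *
c=cap('wrist'); save(c,'w9'); plan(.5266,-.35,.06)
E
```

```text
t: 19.7
ee_pos: [0.527, -0.3495, 0.131]
orientation: [3.14, -0.003, 0.001]
ft_force: [0.5, 0.2, -0.2]
grip_width: 0.0517
t 19.75 from [ 0.5269 -0.3496  0.1308] shift [-0.0003  0.0003  0.0708] turn [ 0.0011 -0.0002 -0.0018] F [-0.2  0.  -1. ] w 0.0518 q5 2.35
```

View pics/w9.png

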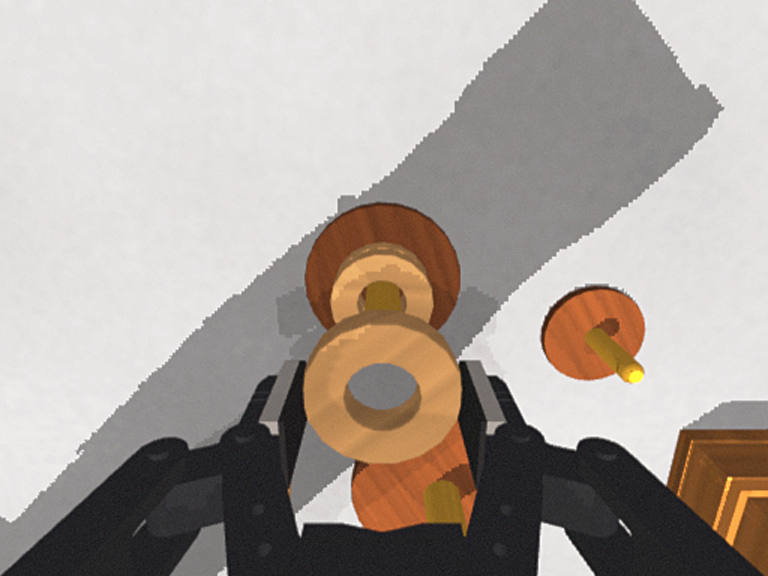

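The hole is at (382,386) and the geometry matches the previous placements. Lowering.

```bash
python3 -m jog '{"translation":[[0,0,0.015],[0,0,0.03],[0,0,0.036],[0,0,0.041],[0,0,0.046],[0,0,0.052],[0,0,0.06],[0,0,0.068],[0,0,0.07],[0,0,0.07]],"rotation":[[0,0,0],[0,0,0],[0,0,0],[0,0,0],[0,0,0],[0,0,0],[0,0,0],[0,0,0],[0,0,0],[0,0,0]],"gripper":[1,1,1,1,1,1,1,1,1,1]}' 30
python3 -m jog '{"translation":[[0,0,0],[0,0,0],[0,0,0],[0,0,-0.02],[0,0,-0.06],[0,0,-0.1],[0,0,-0.1],[0,0,-0.1],[0,0,-0.1],[0,0,-0.1]],"rotation":[[0,0,0],[0,0,0],[0,0,0],[0,0,0],[0,0,0],[0,0,0],[0,0,0],[0,0,0],[0,0,0],[0,0,0]],"gripper":[0,0,0,0,0,0,0,0,0,0]}' 30
python3 - <<'E'
from h import *
c=cap('wrist'); save(c,'w10'); plan(.5266,-.2,.2,np.pi)
c=cap('top'); save(c,'t2')
E
```

```text
t: 21.0
ee_pos: [0.5269, -0.3496, 0.0607]
orientation: [3.141, -0.003, 0.0]
ft_force: [-0.1, -1.1, 0.1]
grip_width: 0.0522
t: 22.25
ee_pos: [0.5265, -0.3491, 0.1598]
orientation: [-3.141, 0.003, 0.002]
ft_force: [0.2, -0.2, 0.6]
grip_width: 0.0855
t 22.3 from [ 0.5266 -0.3492  0.1599] shift [-0.0003 -0.1492 -0.0401] turn [1.5000e-03 1.0000e-04 3.1398e+00] F [0.  0.4 1.3] w 0.0855 q5 2.35
```

View pics/w10.png

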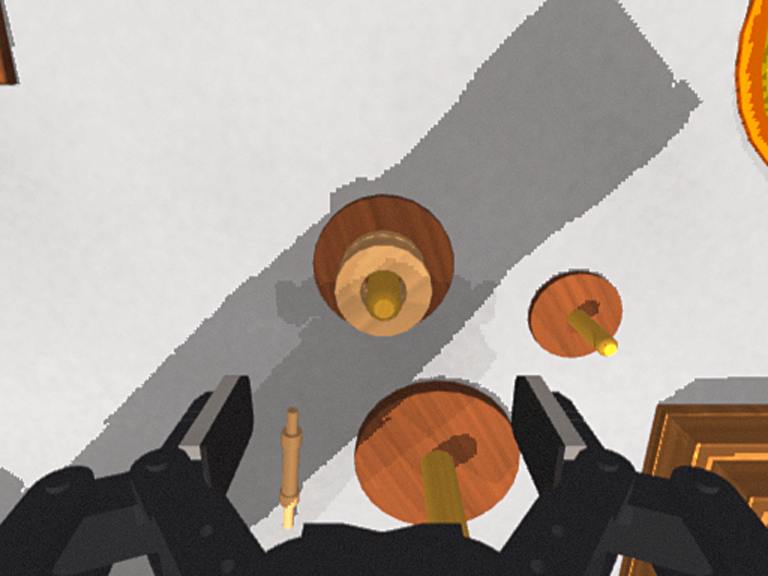

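View pics/t2.png

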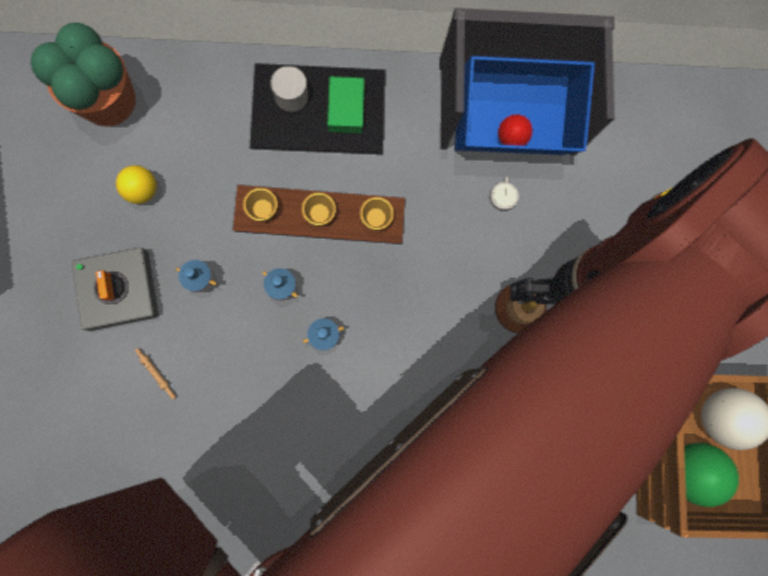

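Three rings are on the post at (383,290), and the top view shows no fourth ring. The cups are unmoved. Turning to yaw 90° and moving to the cups.

```bash
python3 -m jog '{"translation":[[0,-0.03,-0.03],[0,-0.075,-0.04],[0,-0.125,-0.04],[0.005,-0.175,-0.04],[0.01,-0.225,-0.04],[0.015,-0.275,-0.04],[0.02,-0.325,-0.04],[0.025,-0.375,-0.04],[0.028,-0.425,-0.04],[0.028,-0.475,-0.04]],"rotation":[[0,0,-0.157],[0,0,-0.314],[0,0,-0.471],[0,0,-0.628],[0,0,-0.785],[0,0,-0.942],[0,0,-1.1],[0,0,-1.256],[0,0,-1.413],[0,0,-1.57]],"gripper":[0,0,0,0,0,0,0,0,0,0]}' 60
python3 - <<'E'
from h import *
plan(.5545,.2065,.17,np.pi/2)
E
```

```text
t: 23.6
ee_pos: [0.5554, 0.1273, 0.1998]
orientation: [-2.218, -2.224, 0.001]
ft_force: [0.6, 0.2, 0.1]
grip_width: 0.0852
t 23.6 from [0.5554 0.1273 0.1998] shift [ 0.0792 -0.0007  0.0298] turn [-0.0006  0.0002  0.0026] F [0.6 0.2 0.1] w 0.0852 q5 1.56
```

```bash
python3 -m jog '{"translation":[[0.03,0,0],[0.06,0,0.01],[0.079,-0.001,0.02],[0.079,-0.001,0.03],[0.079,-0.001,0.03],[0.079,-0.001,0.03],[0.079,-0.001,0.03],[0.079,-0.001,0.03],[0.079,-0.001,0.03],[0.079,-0.001,0.03]],"rotation":[[0,0,0],[0,0,0],[0,0,0],[0,0,0],[0,0,0],[0,0,0],[0,0,0],[0,0,0],[0,0,0],[0,0,0]],"gripper":[0,0,0,0,0,0,0,0,0,0]}' 60
cat >> h.py <<'E'
def finials(cam='wrist'):
    c=cap(cam);W=world(c);H=hsv(c)
    m=(W[...,2]>.084)&(W[...,2]<.13)&(cv2.inRange(H,(96,60,40),(116,255,255))>0)
    for b,st,ce in blobs(m,15,5000):
        print(cam,'finial',ce.round(1),st[4],np.nanmedian(W[b],0).round(4),circ(outline(b,c,np.nanmedian(W[b][:,2]))).round(4))
    return c
E
python3 - <<'E'
from h import *
c=finials(); save(c,'w11'); finials('top')
plan(.5545,.2065,.08,np.pi/2)
E
```

```text
t: 24.85
ee_pos: [0.5542, 0.2063, 0.1699]
orientation: [-2.218, -2.224, 0.001]
ft_force: [0.1, -0.6, 0.2]
grip_width: 0.085
wrist finial [260.  199.9] 436 [0.5581 0.2118 0.0893] [0.5581 0.2116 0.0086]
wrist finial [249.  345.5] 249 [0.5495 0.0747 0.0889] [0.5495 0.0748 0.0084]
top finial [357.4  68.9] 1117 [ 0.8602 -0.373   0.1078] [ 0.8526 -0.33    0.0992]
top finial [126. 181.] 44 [0.5553 0.2084 0.0897] [0.5553 0.2084 0.0079]
top finial [184.6 187. ] 40 [0.546  0.0685 0.0904] [0.5461 0.0685 0.0076]
top finial [214.9 221.7] 43 [ 0.4646 -0.0078  0.0901] [ 0.4651 -0.0077  0.0077]
t 24.95 from [0.5542 0.2063 0.1698] shift [0.0002 0.0004 0.0898] turn [-0.0007  0.0002  0.0027] F [ 0.3 -0.1  0.5] w 0.0856 q5 1.7
```

View pics/w11.png

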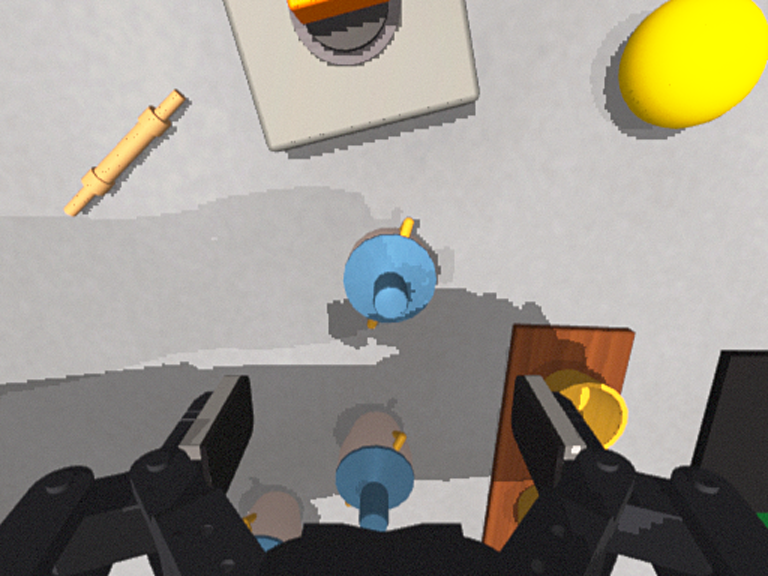

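```bash
python3 -m jog '{"translation":[[0.003,0.002,0.02],[0.003,0.002,0.04],[0.003,0.002,0.06],[0.003,0.002,0.075],[0.003,0.002,0.085],[0.003,0.002,0.09],[0.003,0.002,0.09],[0.003,0.002,0.09],[0.003,0.002,0.09],[0.003,0.002,0.09]],"rotation":[[0,0,0],[0,0,0],[0,0,0],[0,0,0],[0,0,0],[0,0,0],[0,0,0],[0,0,0],[0,0,0],[0,0,0]],"gripper":[0,0,0.3,0.5,0.5,0.5,0.5,0.5,0.55,0.6]}' 60
python3 - <<'E'
from h import *
c=finials(); save(c,'w12'); 
plan(.5545,.2065,.08,np.pi/2)
E
```

```text
t: 26.2
ee_pos: [0.5563, 0.2093, 0.0801]
orientation: [-2.218, -2.224, 0.0]
ft_force: [-1.0, -0.1, 1.3]
grip_width: 0.034
wrist finial [258.9 273.2] 1101 [0.5583 0.2128 0.0893] [0.5582 0.2124 0.0091]
t 26.25 from [0.5562 0.2093 0.0801] shift [-0.0028 -0.0017  0.0001] turn [-0.0003  0.0002  0.0026] F [-0.2  0.2 -0.5] w 0.0343 q5 1.71
```

View pics/w12.png

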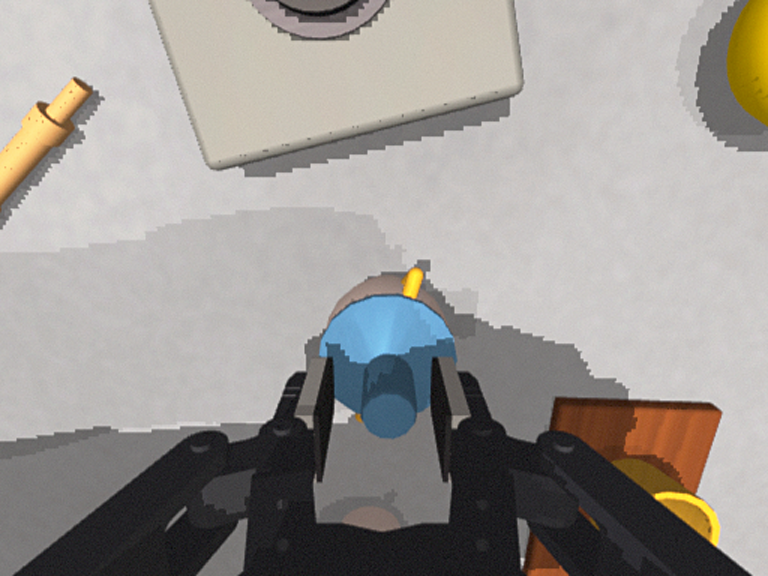

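The finial is at (388,415), between the pads and about 1.4 mm off centre. Correcting that and closing gently.

```bash
python3 -m jog '{"translation":[[0.001,0.0012,0],[0.001,0.0012,0],[0.001,0.0012,0],[0.001,0.0012,0],[0.001,0.0012,0],[0.001,0.0012,0],[0.001,0.0012,0],[0.001,0.0012,0],[0.001,0.0012,-0.003],[0.001,0.0012,-0.01]],"rotation":[[0,0,0],[0,0,0],[0,0,0],[0,0,0],[0,0,0],[0,0,0],[0,0,0],[0,0,0],[0,0,0],[0,0,0]],"gripper":[0.65,0.7,0.73,0.76,0.8,1,1,1,1,1]}' 60
python3 - <<'E'
from h import *
c=finials(); save(c,'w13'); 
plan(.681,.109,.16,np.pi/2)
c=cap('scene'); save(c,'s3',(250,180,400,300),5)
E
```

```text
t: 27.5
ee_pos: [0.5565, 0.2102, 0.0894]
orientation: [-2.217, -2.223, 0.003]
ft_force: [-0.1, -0.6, -2.3]
grip_width: 0.0157
wrist finial [254.4 270.5] 1403 [0.5563 0.2146 0.0983] [0.5564 0.2144 0.0104]
t 27.55 from [0.5573 0.2104 0.091 ] shift [-0.1017  0.1233 -0.0691] turn [-0.0005  0.0001  0.0027] F [-0.9 -0.2 -1.6] w 0.0159 q5 1.71
```

View pics/s3.png

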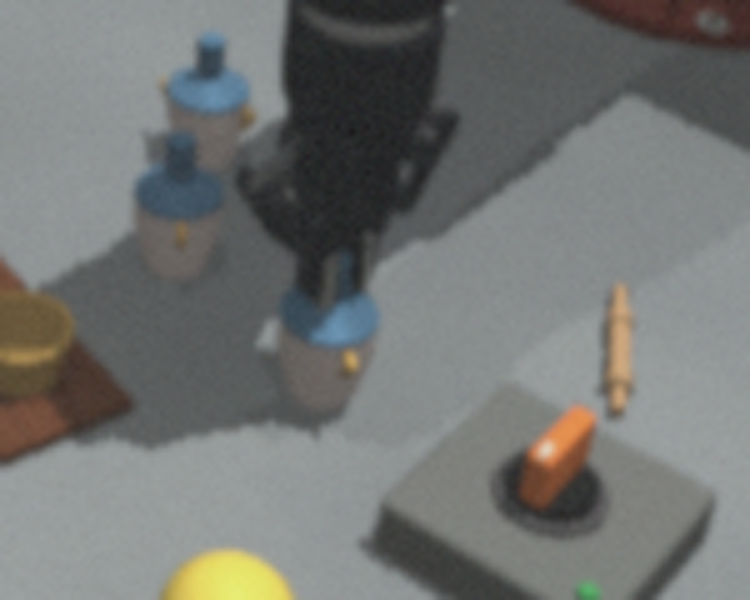

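View pics/w13.png

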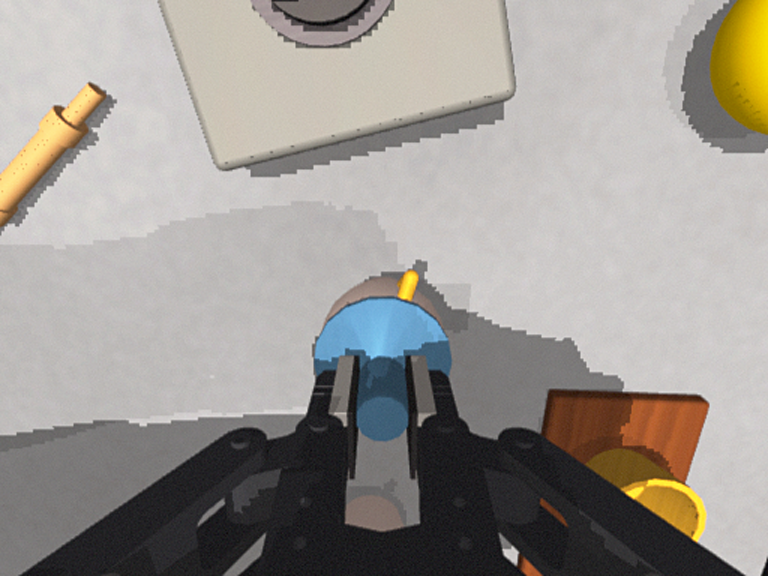

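Cup gripped upright at (383,410). Lifting and carrying it slowly to the near socket at (0.684, 0.110).

```bash
python3 -m jog '{"translation":[[0,0,-0.01],[0,0,-0.03],[0,0,-0.055],[-0.008,0.01,-0.075],[-0.025,0.03,-0.075],[-0.045,0.055,-0.075],[-0.065,0.08,-0.075],[-0.085,0.105,-0.075],[-0.097,0.12,-0.075],[-0.1,0.1265,-0.075]],"rotation":[[0,0,0],[0,0,0],[0,0,0],[0,0,0],[0,0,0],[0,0,0],[0,0,0],[0,0,0],[0,0,0],[0,0,0]],"gripper":[1,1,1,1,1,1,1,1,1,1]}' 60
python3 - <<'E'
from h import *
cap('wrist');c=finials(); save(c,'w14'); 
plan(.684,.11,.1,np.pi/2)
c=cap('top'); save(c,'t3',(140,100,300,230),5)
c=cap('scene'); save(c,'s4',(180,180,330,300),5)
E
```

```text
t: 28.85
ee_pos: [0.6853, 0.1099, 0.167]
orientation: [2.219, 2.223, 0.001]
ft_force: [-0.8, -0.1, -3.5]
grip_width: 0.016
wrist finial [ 80.  254.1] 419 [0.5511 0.072  0.0892] [0.5511 0.0719 0.0092]
wrist finial [  5.4 331.7] 212 [ 0.4734 -0.0037  0.0884] [ 0.4732 -0.0036  0.008 ]
t 28.95 from [0.6848 0.1107 0.1665] shift [-0.0007 -0.0008  0.0665] turn [ 0.0008 -0.      0.0024] F [-0.4 -0.3 -3.4] w 0.0161 q5 1.54
```

View pics/s4.png

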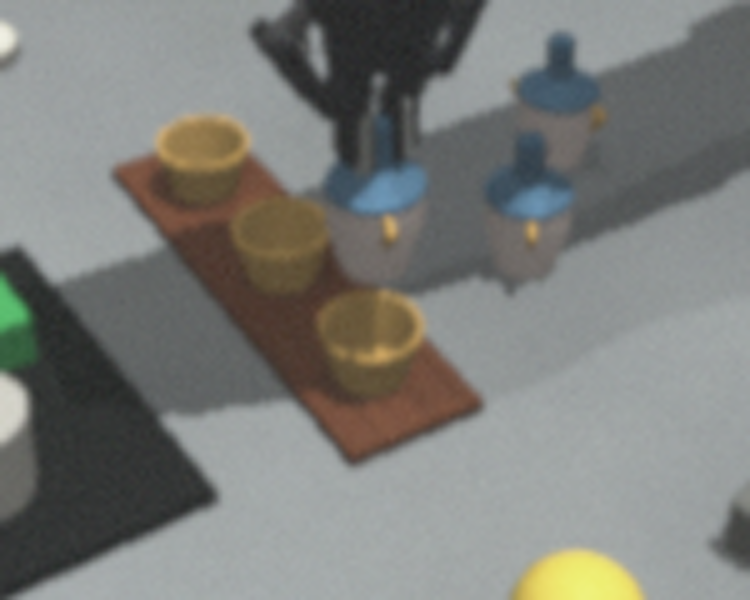

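View pics/w14.png

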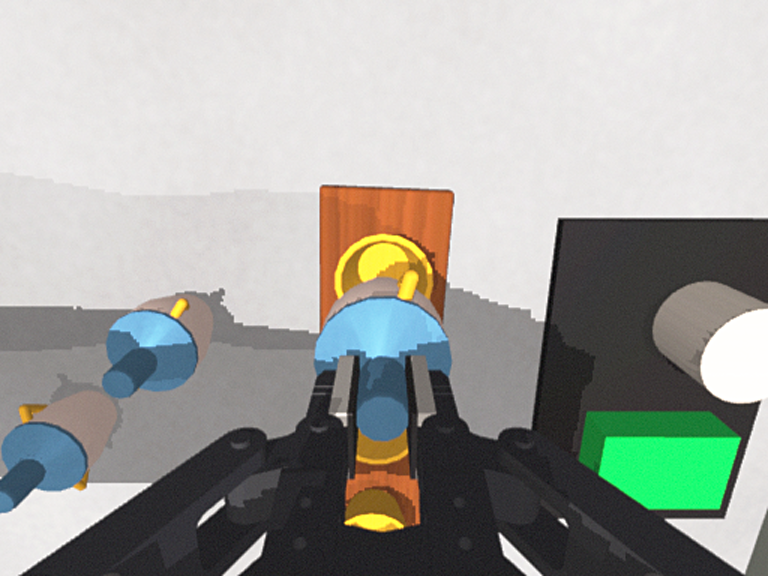

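View pics/t3.png

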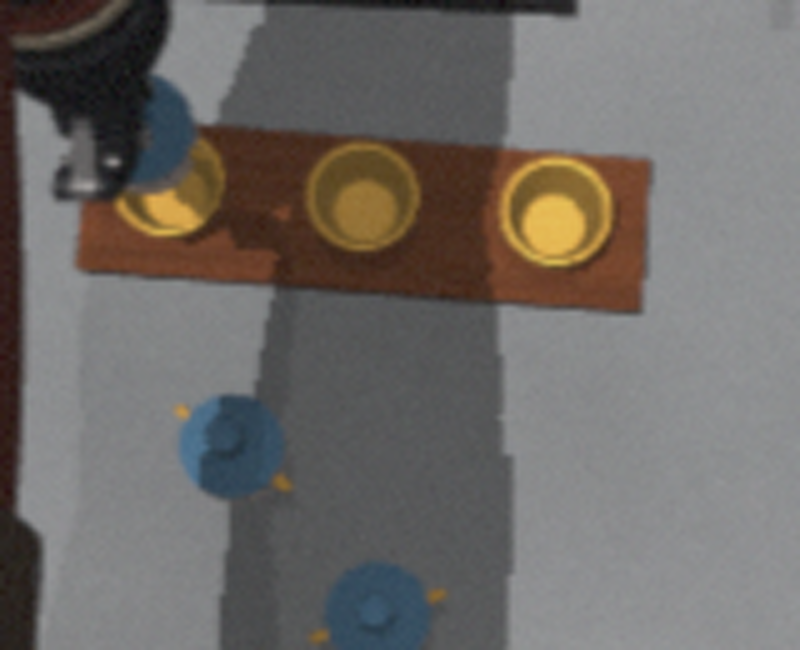

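```bash
python3 - <<'E'
from h import *
c=cap('wrist');W=world(c);H=hsv(c);s=arm.get_state();z=s['ee_pos'][2]
def fin(c,z):
    W=world(c);H=hsv(c)
    m=(abs(W[...,2]-z-.0095)<.006)&(cv2.inRange(H,(96,60,30),(118,255,255))>0)
    b=max(blobs(m,10,5000),key=lambda b:b[1][4]); zz=np.nanmedian(W[b[0]][:,2])
    print('fin',b[2].round(1),b[1][4],circ(outline(b[0],c,zz)).round(4),zz.round(4))
def rim(c,uvbox):
    l,t,r,bt=uvbox;H=hsv(c)[t:bt,l:r];W=world(c)[t:bt,l:r]
    m=(W[...,2]>.038)&(W[...,2]<.052)&(cv2.inRange(H,(14,90,60),(34,255,255))>0)
    P=W[m]; f=circ(P); print('rim',f.round(4),len(P),np.median(P[:,2]).round(4))
    Q=P; r=least_squares(lambda p:np.hypot(Q[:,0]-p[0],Q[:,1]-p[1])-.0262,f[:2],loss='soft_l1',f_scale=.001).x; print('  fixedR',r.round(4))
fin(c,z); rim(c,(215,150,295,200))
t=cap('scene'); fin(t,z); rim(t,(240,236,268,262)); 
plan(.684,.11,.1,np.pi/2)
E
```

```text
fin [254.5 274.8] 1088 [0.684  0.1136 0.009 ] 0.1755
rim [0.6864 0.1114 0.0259] 596 0.0433
  fixedR [0.6863 0.1111]
fin [506.7 284.7] 60 [0.4301 0.5979 0.0086] 0.1756
rim [0.6876 0.1106 0.0258] 135 0.0445
  fixedR [0.6875 0.1107]
t 29.15 from [0.6839 0.1115 0.1662] shift [-0.0015  0.0001  0.0662] turn [ 0.0002 -0.0001  0.0036] F [ 0.5 -0.  -4.2] w 0.0161 q5 1.54
```

```bash
python3 -m jog '{"translation":[[-0.002,0.002,0.01],[-0.002,0.002,0.025],[-0.002,0.002,0.035],[-0.002,0.002,0.043],[-0.002,0.002,0.048],[-0.002,0.002,0.053],[-0.002,0.002,0.057],[-0.002,0.002,0.06],[-0.002,0.002,0.06],[-0.002,0.002,0.06]],"rotation":[[0,0,0],[0,0,0],[0,0,0],[0,0,0],[0,0,0],[0,0,0],[0,0,0],[0,0,0],[0,0,0],[0,0,0]],"gripper":[1,1,1,1,1,1,1,1,1,1]}' 60
python3 - <<'E'
from h import *
c=cap('scene'); save(c,'s5',(180,180,330,300),5); plan(.684,.11,.1,np.pi/2)
E
```

```text
t: 30.4
ee_pos: [0.6861, 0.1095, 0.1064]
orientation: [2.217, 2.225, 0.001]
ft_force: [-0.4, 0.4, -2.5]
grip_width: 0.0157
t 30.45 from [0.6861 0.1095 0.1065] shift [ 0.0005 -0.0021  0.0065] turn [ 0.0007 -0.0001  0.0035] F [ 0.6  0.4 -2.3] w 0.0158 q5 1.54
```

View pics/s5.png

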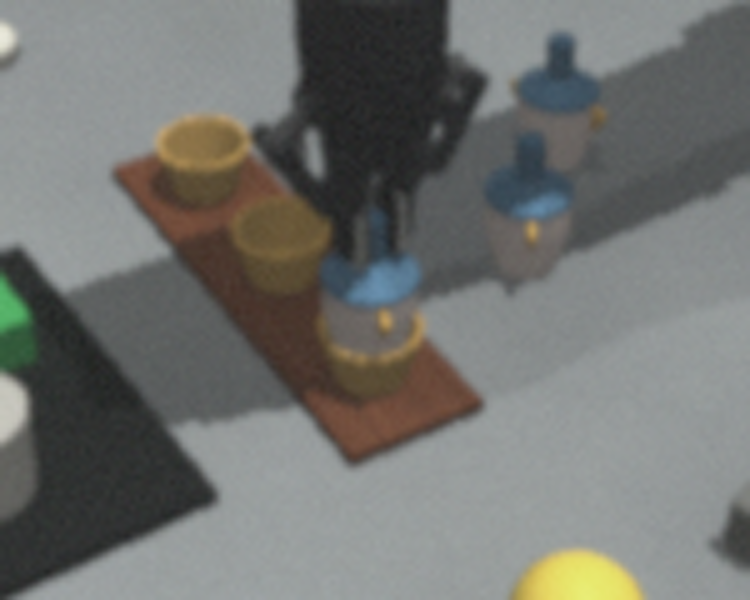

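The cup is inside the holder at (370,330) with no contact force. Easing down in 1 mm steps.

```bash
python3 -m jog '{"translation":[[0,0,0.001],[0,0,0.002],[0,0,0.003],[0,0,0.004],[0,0,0.0045],[0,0,0.005],[0,0,0.0055],[0,0,0.006],[0,0,0.006],[0,0,0.006]],"rotation":[[0,0,0],[0,0,0],[0,0,0],[0,0,0],[0,0,0],[0,0,0],[0,0,0],[0,0,0],[0,0,0],[0,0,0]],"gripper":[1,1,1,1,1,1,1,1,1,1]}' 60
```

```text
t: 31.7
ee_pos: [0.6862, 0.1097, 0.1007]
orientation: [2.217, 2.225, 0.002]
ft_force: [-0.2, 3.6, 0.9]
grip_width: 0.0162
```

```bash
python3 -m jog '{"translation":[[0,0,0.0003],[0,0,0.0006],[0,0,0.001],[0,0,0.001],[0,0,0.001],[0,0,0.001],[0,0,0.001],[0,0,0.001],[0,0,0.001],[0,0,0.001]],"rotation":[[0,0,0],[0,0,0],[0,0,0],[0,0,0],[0,0,0],[0,0,0],[0,0,0],[0,0,0],[0,0,0],[0,0,0]],"gripper":[1,1,1,1,1,1,1,1,1,1]}' 60
```

```text
t: 32.95
ee_pos: [0.6862, 0.1098, 0.0999]
orientation: [2.217, 2.225, 0.002]
ft_force: [-1.5, 5.1, 4.5]
grip_width: 0.0161
```

```bash
python3 -m jog '{"translation":[[0,0,0],[0,0,0],[0,0,0],[0,0,0],[0,0,-0.01],[0,0,-0.04],[0,0,-0.07],[0,0,-0.09],[0,0,-0.09],[0,0,-0.09]],"rotation":[[0,0,0],[0,0,0],[0,0,0],[0,0,0],[0,0,0],[0,0,0],[0,0,0],[0,0,0],[0,0,0],[0,0,0]],"gripper":[0.8,0.5,0.4,0.4,0.3,0,0,0,0,0]}' 60
cat >> h.py <<'E'
def cups(c=None,zmin=.084):
    c=c or cap('wrist');W=world(c);H=hsv(c)
    m=(W[...,2]>zmin)&(W[...,2]<.13)&(cv2.inRange(H,(96,60,30),(118,255,255))>0)
    for b,st,ce in blobs(m,15,5000):
        P=W[b]; z=np.nanmedian(P[:,2])
        print('fin',ce.round(1),st[4],circ(outline(b,c,z)).round(4),'ztop',z.round(4),np.percentile(P[:,2],90).round(4))
    return c
E
python3 - <<'E'
from h import *
c=cups(); save(c,'w15'); c=cups(cap('scene')); save(c,'s6',(180,180,330,300),5); plan(.5465,.069,.17,np.pi/2)
E
```

```text
t: 34.2
ee_pos: [0.6857, 0.1097, 0.1886]
orientation: [-2.217, -2.225, -0.0]
ft_force: [-0.7, 0.0, -0.3]
grip_width: 0.0855
fin [255.2 200.8] 607 [0.6862 0.1144 0.0103] ztop 0.1084 0.1098
fin [ 93.9 239.9] 363 [0.5513 0.072  0.0092] ztop 0.0893 0.0903
fin [ 19.5 312.8] 302 [ 0.4705 -0.0031  0.0098] ztop 0.0891 0.0901
fin [509.7 132.5] 26 [  69.972  -161.6946  176.5365] ztop 0.0963 0.1083
fin [139.1 165.4] 570 [ 1.0014 -0.2989  0.2172] ztop 0.1054 0.1218
fin [108.4 173.6] 163 [ 0.7469 -0.3699  0.1889] ztop 0.1113 0.1267
fin [285.6 208.9] 17 [0.5528 0.0728 0.0078] ztop 0.0895 0.0932
fin [253.7 229.8] 71 [0.6893 0.1159 0.0177] ztop 0.101 0.1124
fin [497. 310.] 294 [0.428  0.6031 0.0242] ztop 0.1074 0.1255
t 34.3 from [0.6855 0.1097 0.1882] shift [-0.0402 -0.1391  0.0183] turn [-0.0012 -0.0005  0.0037] F [-0.1  0.7  0.1] w 0.0859 q5 1.54
```

View pics/s6.png

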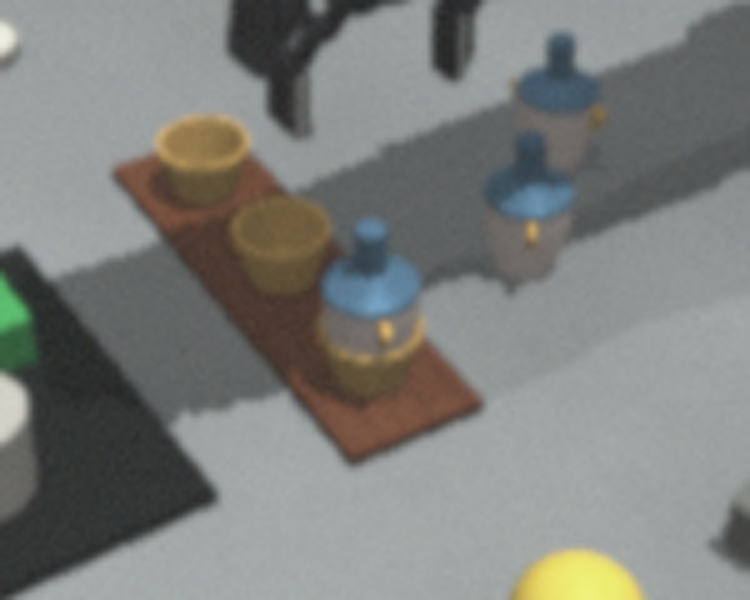

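View pics/w15.png

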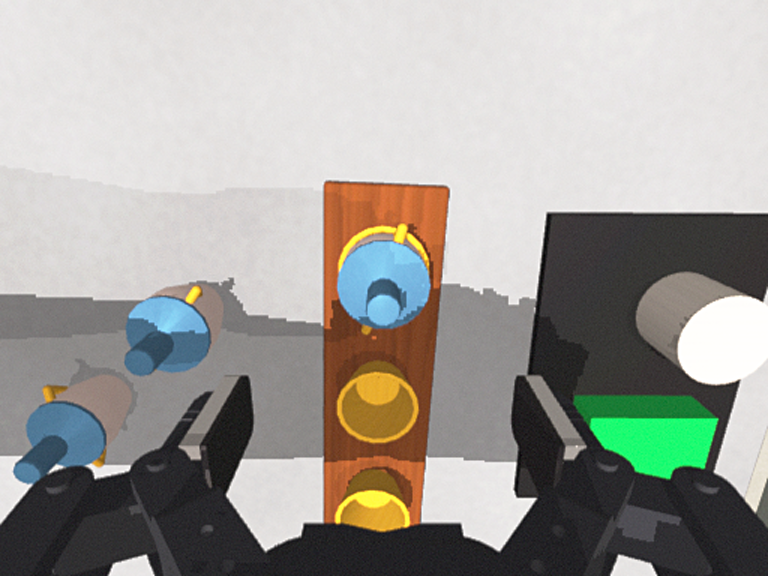

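Cup 1 sits home: its finial top reads 0.108 against the expected 0.1095, with the wrist reading about 1 mm low. On to cup 2.

```bash
python3 -m jog '{"translation":[[-0.01,-0.035,0],[-0.02,-0.075,0.01],[-0.03,-0.11,0.03],[-0.039,-0.1375,0.05],[-0.039,-0.1375,0.058],[-0.039,-0.1375,0.058],[-0.039,-0.1375,0.058],[-0.039,-0.1375,0.058],[-0.039,-0.1375,0.058],[-0.039,-0.1375,0.058]],"rotation":[[0,0,0],[0,0,0],[0,0,0],[0,0,0],[0,0,0],[0,0,0],[0,0,0],[0,0,0],[0,0,0],[0,0,0]],"gripper":[0,0,0.3,0.5,0.5,0.5,0.5,0.5,0.5,0.5]}' 60
python3 - <<'E'
from h import *
c=cups(); save(c,'w16'); plan(.548,.0705,.08,np.pi/2)
E
```

```text
t: 35.55
ee_pos: [0.5482, 0.0703, 0.1304]
orientation: [-2.216, -2.225, 0.001]
ft_force: [0.3, 0.0, 0.4]
grip_width: 0.043
fin [494.9 169.9] 1141 [0.6792 0.1111 0.0107] ztop 0.0977 0.1076
fin [256.4 228.3] 613 [0.5493 0.0717 0.0088] ztop 0.0893 0.0902
t 35.6 from [0.5481 0.0702 0.1304] shift [ 0.0002 -0.0001  0.0504] turn [-0.0012 -0.0005  0.0037] F [0.  0.2 0.2] w 0.0433 q5 1.46
```

View pics/w16.png

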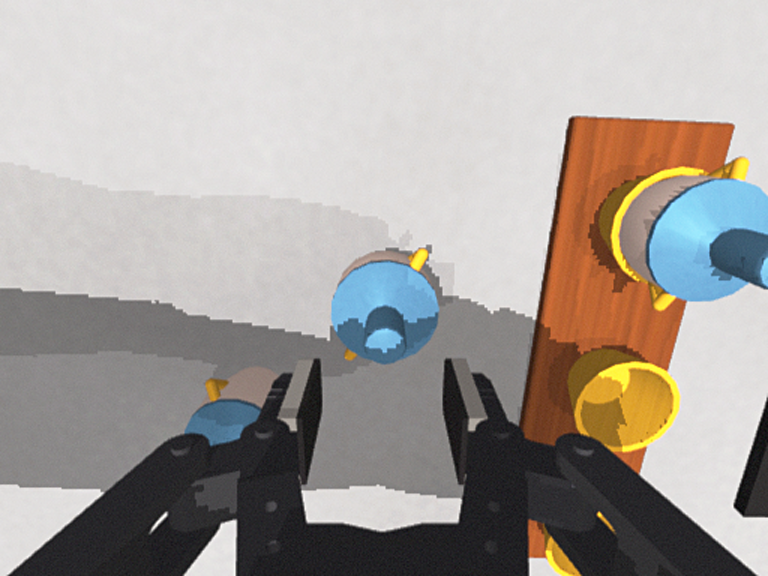

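Finial at (385,342), gripper centre at about 383. Descending and closing.

```bash
python3 -m jog '{"translation":[[0,0.0005,0.02],[0,0.0005,0.04],[0,0.0005,0.05],[0,0.0005,0.05],[0,0.0005,0.05],[0,0.0005,0.05],[0,0.0005,0.05],[0,0.0005,0.05],[0,0.0005,0.05],[0,0.0005,0.05]],"rotation":[[0,0,0.003],[0,0,0.003],[0,0,0.003],[0,0,0.003],[0,0,0.003],[0,0,0.003],[0,0,0.003],[0,0,0.003],[0,0,0.003],[0,0,0.003]],"gripper":[0.5,0.5,0.55,0.65,0.7,0.75,0.8,1,1,1]}' 60
python3 - <<'E'
from h import *
c=cap('wrist'); save(c,'w17');plan(.685,.0105,.165,np.pi/2)
E
```

```text
t: 36.85
ee_pos: [0.5493, 0.0702, 0.0813]
orientation: [2.22, 2.222, 0.001]
ft_force: [0.5, 0.3, 6.3]
grip_width: 0.0157
t 36.9 from [0.5493 0.0702 0.0813] shift [-0.0598  0.1357 -0.0837] turn [ 0.0006 -0.0004  0.0008] F [ 0.8 -0.2  6.1] w 0.0159 q5 1.46
```

View pics/w17.png

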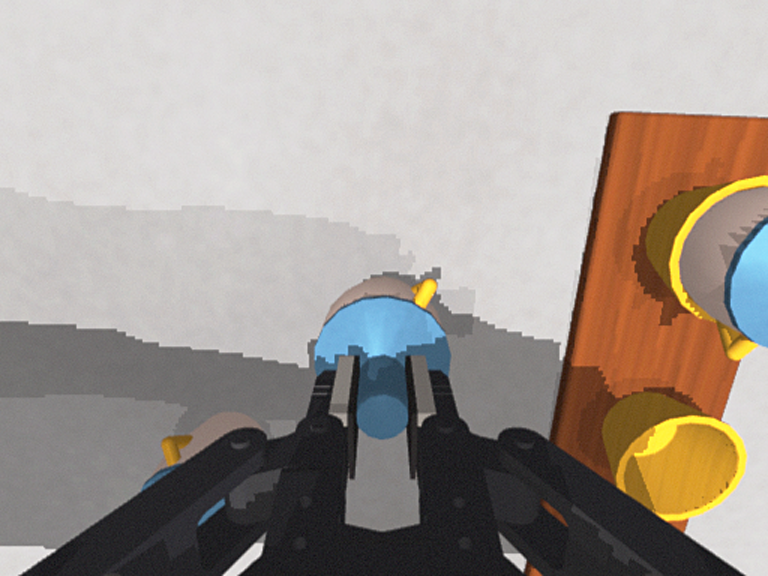

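```bash
python3 -m jog '{"translation":[[0,0,-0.01],[0,0,-0.035],[0,0,-0.065],[-0.01,0.01,-0.083],[-0.025,0.03,-0.083],[-0.04,0.06,-0.083],[-0.055,0.09,-0.083],[-0.0597,0.12,-0.083],[-0.0597,0.1333,-0.083],[-0.0597,0.1333,-0.083]],"rotation":[[0,0,0],[0,0,0],[0,0,0],[0,0,0],[0,0,0],[0,0,0],[0,0,0],[0,0,0],[0,0,0],[0,0,0]],"gripper":[1,1,1,1,1,1,1,1,1,1]}' 60
cat >> h.py <<'E'
def held(rimbox):
    cap('wrist');c=cap('wrist');z=arm.get_state()['ee_pos'][2]
    W=world(c);H=hsv(c)
    m=(abs(W[...,2]-z-.0095)<.006)&(cv2.inRange(H,(96,60,30),(118,255,255))>0); m[:, :200]=0; m[:,310:]=0
    b=max(blobs(m,10,5000),key=lambda b:b[1][4]); zz=np.nanmedian(W[b[0]][:,2])
    f=circ(outline(b[0],c,zz)); print('fin',b[2].round(1),f.round(4),zz.round(4))
    l,t,r,bt=rimbox
    m=(W[...,2]>.038)&(W[...,2]<.052)&(cv2.inRange(H,(14,90,60),(34,255,255))>0)
    k=np.zeros_like(m);k[t:bt,l:r]=1
    P=W[m&k]; g=least_squares(lambda p:np.hypot(P[:,0]-p[0],P[:,1]-p[1])-.0262,P[:,:2].mean(0)+[0,-.01],loss='soft_l1',f_scale=.001).x
    print('rim',g.round(4),len(P),'rim-fin',(g-f[:2]).round(4)); return c
E
python3 - <<'E'
from h import *
c=held((215,140,295,200)); save(c,'w18'); plan(.6827,.0105,.107,np.pi/2)
E
```

```text
t: 38.15
ee_pos: [0.6826, 0.0105, 0.1636]
orientation: [-2.22, -2.221, 0.0]
ft_force: [0.3, 0.5, -2.8]
grip_width: 0.0158
fin [254.5 274.2] [0.6821 0.0123 0.0088] 0.1718
rim [0.6826 0.0112] 527 rim-fin [ 0.0006 -0.0011]
t 38.25 from [0.682  0.0107 0.1641] shift [-0.0002  0.0008  0.0571] turn [-0.0006 -0.0005  0.0008] F [ 0.2 -0.5 -2.8] w 0.0159 q5 1.39
```

View pics/w18.png

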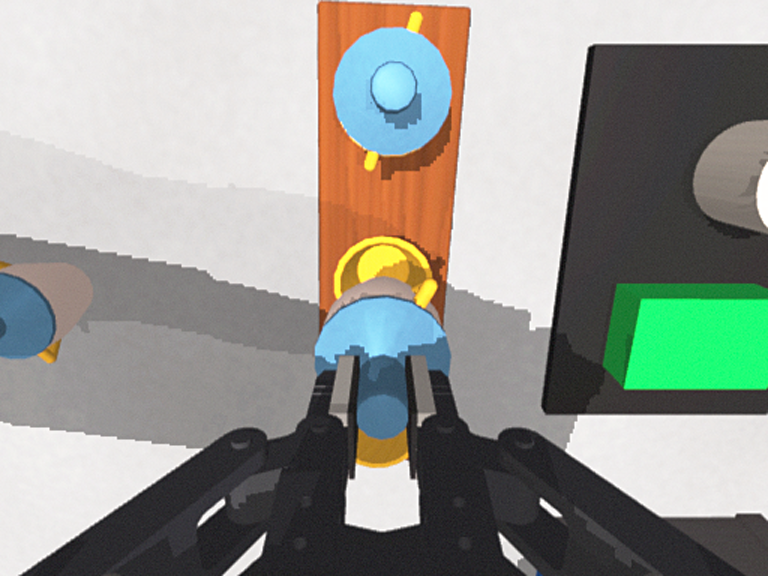

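Rim and finial agree within 1 mm. Lowering.

```bash
python3 -m jog '{"translation":[[0,0.0006,0.01],[0,0.0006,0.025],[0,0.0006,0.035],[0,0.0006,0.043],[0,0.0006,0.049],[0,0.0006,0.053],[0,0.0006,0.057],[0,0.0006,0.059],[0,0.0006,0.0605],[0,0.0006,0.062]],"rotation":[[0,0,0],[0,0,0],[0,0,0],[0,0,0],[0,0,0],[0,0,0],[0,0,0],[0,0,0],[0,0,0],[0,0,0]],"gripper":[1,1,1,1,1,1,1,1,1,1]}' 60
python3 -m jog '{"translation":[[0,0,0.0005],[0,0,0.001],[0,0,0.0015],[0,0,0.002],[0,0,0.002],[0,0,0.002],[0,0,0.002],[0,0,0.002],[0,0,0.002],[0,0,0.002]],"rotation":[[0,0,0],[0,0,0],[0,0,0],[0,0,0],[0,0,0],[0,0,0],[0,0,0],[0,0,0],[0,0,0],[0,0,0]],"gripper":[1,1,1,1,1,1,1,1,1,1]}' 60
```

```text
t: 39.5
ee_pos: [0.6826, 0.0108, 0.1021]
orientation: [-2.22, -2.222, -0.0]
ft_force: [-0.4, 0.0, -2.6]
grip_width: 0.0159
t: 40.75
ee_pos: [0.6828, 0.0107, 0.1009]
orientation: [-2.22, -2.222, -0.001]
ft_force: [-2.7, -0.1, 5.3]
grip_width: 0.0157
```

```bash
python3 -m jog '{"translation":[[0,0,0],[0,0,0],[0,0,0],[0,0,0],[0,0,-0.01],[0,0,-0.04],[0,0,-0.07],[0,0,-0.07],[0,0,-0.07],[0,0,-0.07]],"rotation":[[0,0,0],[0,0,0],[0,0,0],[0,0,0],[0,0,0],[0,0,0],[0,0,0],[0,0,0],[0,0,0],[0,0,0]],"gripper":[0.8,0.5,0.4,0.4,0.3,0.3,0.3,0.3,0.3,0.3]}' 60
python3 - <<'E'
from h import *
c=cups(); save(c,'w19'); plan(.4665,-.006,.13,np.pi/2)
c=cap('scene'); save(c,'s7',(180,150,330,270),5); cups(cap('top'),.08)
E
```

```text
t: 42.0
ee_pos: [0.6822, 0.0108, 0.1697]
orientation: [-2.219, -2.221, 0.001]
ft_force: [-0.7, -0.1, 0.6]
grip_width: 0.0599
fin [262.8  59.9] 595 [0.6861 0.1098 0.0085] ztop 0.109 0.11
fin [255.2 211.3] 727 [0.6826 0.0149 0.0105] ztop 0.1083 0.1097
t 42.05 from [0.6822 0.0108 0.1697] shift [-0.0166 -0.2157  0.04  ] turn [-0.0014 -0.0006  0.001 ] F [ 0.6 -0.  -0.4] w 0.0599 q5 1.39
fin [357.5  68.8] 1184 [ 0.8516 -0.3272  0.0974] ztop 0.1072 0.1242
fin [215.2 135.3] 22 [0.69   0.0898 0.0898] ztop 0.0819 0.0971
fin [214.9 221.7] 43 [ 0.4651 -0.0077  0.0077] ztop 0.0894 0.0916
```

View pics/s7.png

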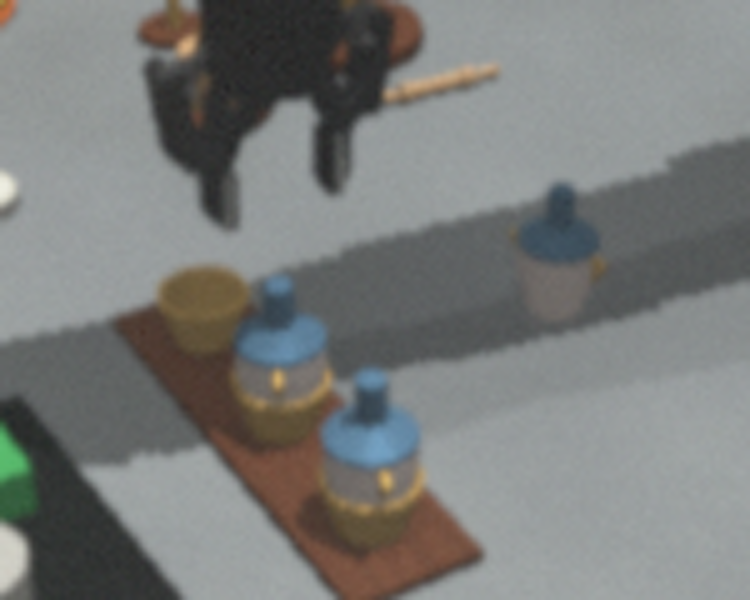

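View pics/w19.png

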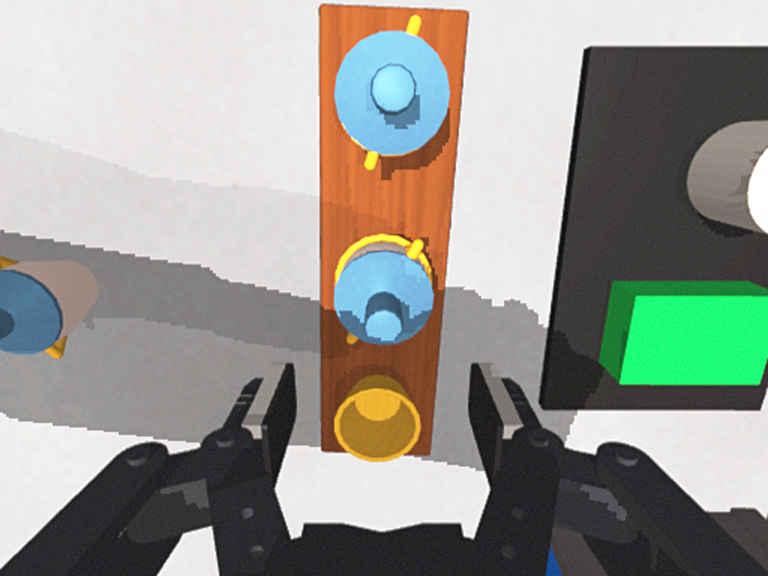

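Both cups are home, with finial tops at 0.109 and 0.108. Cup 3 next.

```bash
python3 -m jog '{"translation":[[-0.002,-0.03,0],[-0.005,-0.07,0],[-0.009,-0.12,0],[-0.013,-0.17,0.02],[-0.0168,-0.2142,0.035],[-0.0168,-0.2142,0.04],[-0.0168,-0.2142,0.04],[-0.0168,-0.2142,0.04],[-0.0168,-0.2142,0.04],[-0.0168,-0.2142,0.04]],"rotation":[[0,0,0],[0,0,0],[0,0,0],[0,0,0],[0,0,0],[0,0,0],[0,0,0],[0,0,0],[0,0,0],[0,0,0]],"gripper":[0.3,0.3,0.4,0.5,0.5,0.5,0.5,0.5,0.5,0.5]}' 60
python3 - <<'E'
from h import *
c=cups(); save(c,'w20'); plan(.468,-.006,.08,np.pi/2)
E
```

```text
t: 43.4
ee_pos: [0.4686, -0.0062, 0.1305]
orientation: [-2.219, -2.222, 0.0]
ft_force: [-0.0, 1.2, 0.2]
grip_width: 0.0427
fin [252.9 227.6] 617 [ 0.4676 -0.0043  0.0088] ztop 0.0893 0.0903
t 43.45 from [ 0.4685 -0.0062  0.1304] shift [ 0.0002 -0.0004  0.0504] turn [-0.001  -0.0006  0.0011] F [0.3 0.3 0. ] w 0.0427 q5 1.28
```

View pics/w20.png

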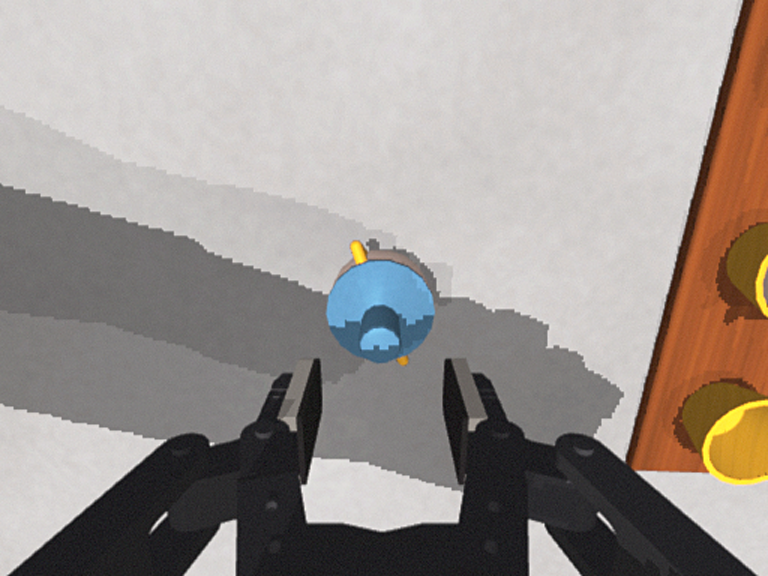

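```bash
python3 -m jog '{"translation":[[0,-0.0012,0.02],[0,-0.0012,0.04],[0,-0.0012,0.05],[0,-0.0012,0.05],[0,-0.0012,0.05],[0,-0.0012,0.05],[0,-0.0012,0.05],[0,-0.0012,0.05],[0,-0.0012,0.05],[0,-0.0012,0.05]],"rotation":[[0,0,0],[0,0,0],[0,0,0],[0,0,0],[0,0,0],[0,0,0],[0,0,0],[0,0,0],[0,0,0],[0,0,0]],"gripper":[0.5,0.5,0.55,0.65,0.7,0.75,0.8,1,1,1]}' 60
python3 - <<'E'
from h import *
c=cap('wrist'); save(c,'w21');plan(.679,-.0895,.164,np.pi/2)
E
```

```text
t: 44.7
ee_pos: [0.4677, -0.0063, 0.0812]
orientation: [2.22, 2.223, 0.0]
ft_force: [-1.5, 0.5, 6.4]
grip_width: 0.0159
t 44.75 from [ 0.4678 -0.0063  0.0813] shift [-0.0834  0.2112 -0.0827] turn [ 0.0003 -0.0001  0.0012] F [-1.3 -0.1  6. ] w 0.0157 q5 1.28
```

View pics/w21.png

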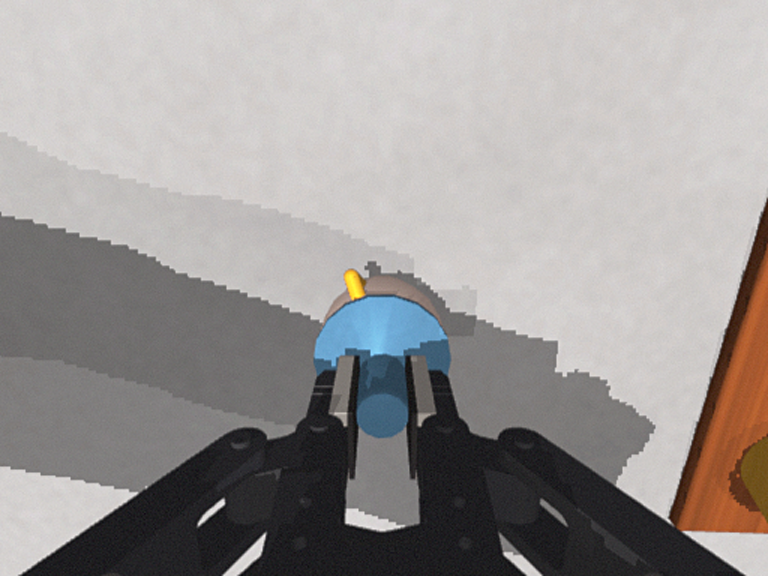

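```bash
python3 -m jog '{"translation":[[0,0,-0.015],[0,0,-0.045],[-0.01,0.005,-0.075],[-0.03,0.03,-0.083],[-0.05,0.06,-0.083],[-0.07,0.095,-0.083],[-0.083,0.13,-0.083],[-0.083,0.165,-0.083],[-0.083,0.195,-0.083],[-0.083,0.211,-0.083]],"rotation":[[0,0,0],[0,0,0],[0,0,0],[0,0,0],[0,0,0],[0,0,0],[0,0,0],[0,0,0],[0,0,0],[0,0,0]],"gripper":[1,1,1,1,1,1,1,1,1,1]}' 60
python3 - <<'E'
from h import *
c=held((215,140,295,200)); save(c,'w22'); plan(.679,-.0892,.107,np.pi/2)
E
```

```text
t: 46.0
ee_pos: [0.6799, -0.0891, 0.1643]
orientation: [-2.22, -2.223, -0.0]
ft_force: [-0.6, 0.3, -2.0]
grip_width: 0.0158
fin [254.3 273.3] [ 0.6806 -0.0869  0.0088] 0.1721
rim [ 0.6789 -0.0887] 590 rim-fin [-0.0018 -0.0018]
t 46.1 from [ 0.6797 -0.089   0.1641] shift [-0.0002 -0.0007  0.0571] turn [-0.     -0.0003  0.0015] F [-0.7 -0.5 -2.2] w 0.0156 q5 1.25
```

View pics/w22.png

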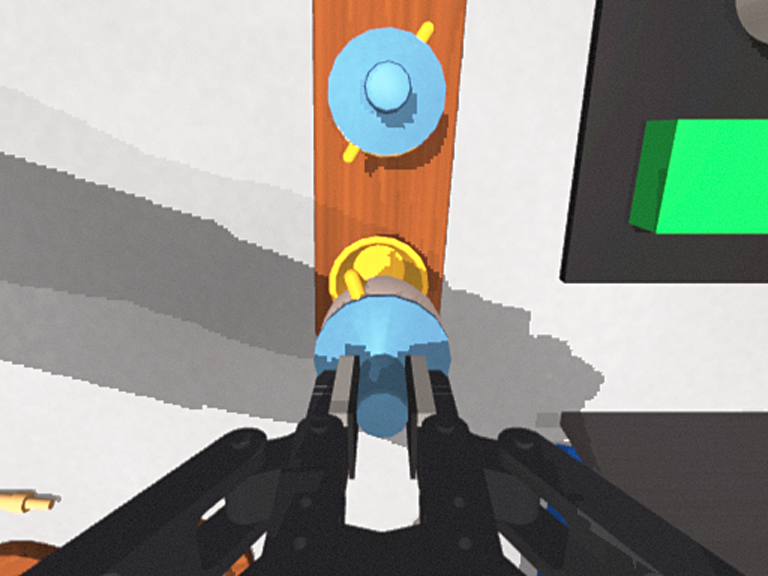

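```bash
python3 -m jog '{"translation":[[-0.0007,-0.0012,0.01],[-0.0007,-0.0012,0.025],[-0.0007,-0.0012,0.035],[-0.0007,-0.0012,0.043],[-0.0007,-0.0012,0.049],[-0.0007,-0.0012,0.053],[-0.0007,-0.0012,0.057],[-0.0007,-0.0012,0.059],[-0.0007,-0.0012,0.0605],[-0.0007,-0.0012,0.062]],"rotation":[[0,0,0],[0,0,0],[0,0,0],[0,0,0],[0,0,0],[0,0,0],[0,0,0],[0,0,0],[0,0,0],[0,0,0]],"gripper":[1,1,1,1,1,1,1,1,1,1]}' 60
python3 -m jog '{"translation":[[0,0,0.0005],[0,0,0.001],[0,0,0.0015],[0,0,0.002],[0,0,0.002],[0,0,0.002],[0,0,0.002],[0,0,0.002],[0,0,0.002],[0,0,0.002]],"rotation":[[0,0,0],[0,0,0],[0,0,0],[0,0,0],[0,0,0],[0,0,0],[0,0,0],[0,0,0],[0,0,0],[0,0,0]],"gripper":[1,1,1,1,1,1,1,1,1,1]}' 60
```

```text
t: 47.35
ee_pos: [0.6786, -0.0898, 0.1022]
orientation: [-2.22, -2.223, -0.0]
ft_force: [-0.3, 1.2, -3.2]
grip_width: 0.0157
t: 48.6
ee_pos: [0.6788, -0.0898, 0.1009]
orientation: [2.219, 2.223, 0.001]
ft_force: [-2.7, 2.4, 5.8]
grip_width: 0.0161
```

```bash
python3 -m jog '{"translation":[[0,0,0],[0,0,0],[0,0,0],[0,0,0],[0,0,-0.01],[0,0,-0.05],[0,-0.03,-0.1],[0,-0.08,-0.14],[0.03,-0.12,-0.14],[0.08,-0.16,-0.14]],"rotation":[[0,0,0],[0,0,0],[0,0,0],[0,0,0],[0,0,0],[0,0,0],[0,0,0],[0,0,0],[0,0,0],[0,0,0]],"gripper":[0.8,0.5,0.4,0.4,0.3,0.3,0.3,0.3,0.3,0.3]}' 60
python3 - <<'E'
from h import *
print(arm.get_state()['t'])
c=cap('top'); save(c,'t4'); c=cap('scene'); save(c,'s8'); cups(c,.1)
c=cap('wrist'); save(c,'w23'); cups(c)
plan(.531,.346,.2,np.pi+.209)
E
```

```text
t: 49.85
ee_pos: [0.5187, -0.0115, 0.2422]
orientation: [2.22, 2.218, 0.003]
ft_force: [0.1, 1.1, 1.0]
grip_width: 0.0599
49.85
fin [507.2 127.5] 68 [-0.5299  0.1401  0.0355] ztop 0.1124 0.1243
fin [138.1 163.8] 381 [ 0.9419 -0.3113  0.1634] ztop 0.1109 0.1243
fin [109.3 172.8] 116 [ 0.2848 -0.3428  0.6421] ztop 0.1173 0.1278
fin [219.2 191.3] 23 [ 0.6829 -0.0837  0.0108] ztop 0.1106 0.1128
fin [235.3 207.7] 33 [0.6849 0.0143 0.011 ] ztop 0.1101 0.1129
fin [253.8 226.8] 33 [0.6888 0.1143 0.01  ] ztop 0.1101 0.1131
fin [498.3 307.3] 198 [0.4282 0.6022 0.0175] ztop 0.115 0.127
fin [463.1  43.7] 815 [0.6801 0.109  0.0119] ztop 0.1073 0.1097
fin [434.6 163.1] 573 [0.6765 0.0128 0.0123] ztop 0.1069 0.1098
fin [411.8 257.9] 484 [ 0.6737 -0.0845  0.0141] ztop 0.1048 0.1096
fin [502.2 362.6] 379 [ 0.797  -0.2457  0.0279] ztop 0.0951 0.1095
t 50.0 from [ 0.5184 -0.0095  0.242 ] shift [0.3555 0.0139 0.0419] turn [ 1.6000e-03  2.5000e-03 -1.7759e+00] F [ 0.8 -0.2 -0.2] w 0.0598 q5 1.3
```

View pics/t4.png

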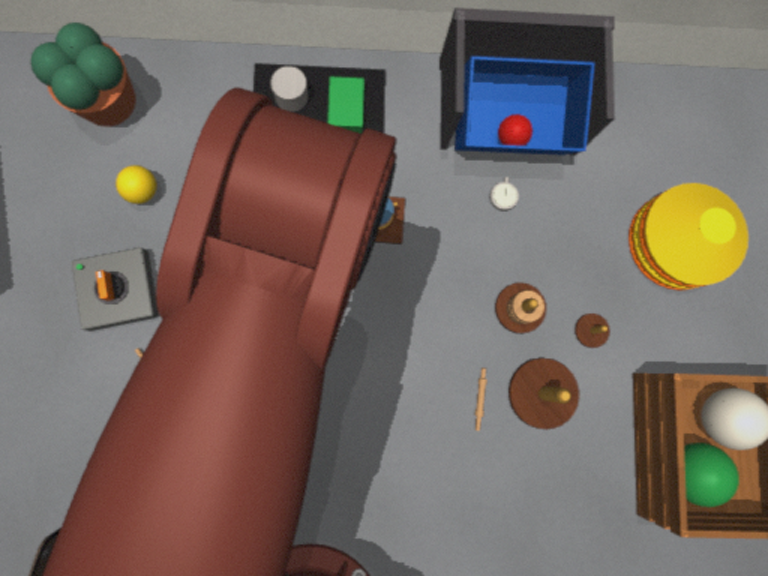

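View pics/s8.png

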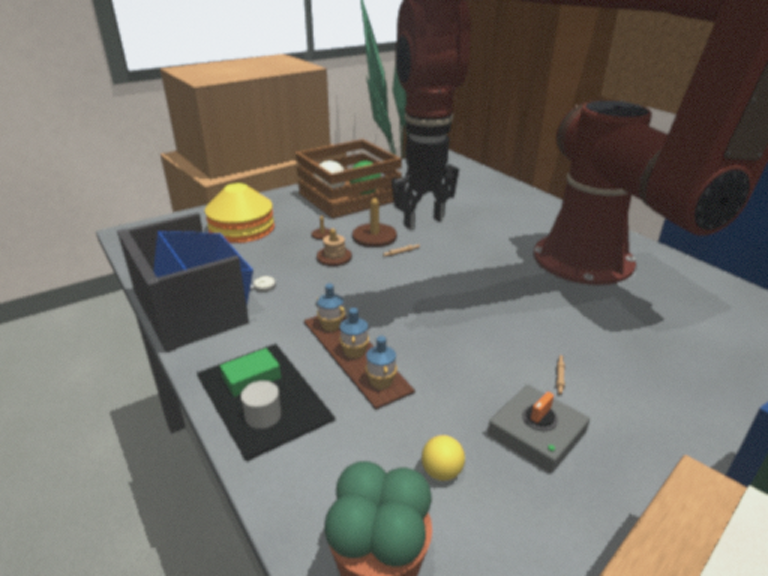

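View pics/w23.png

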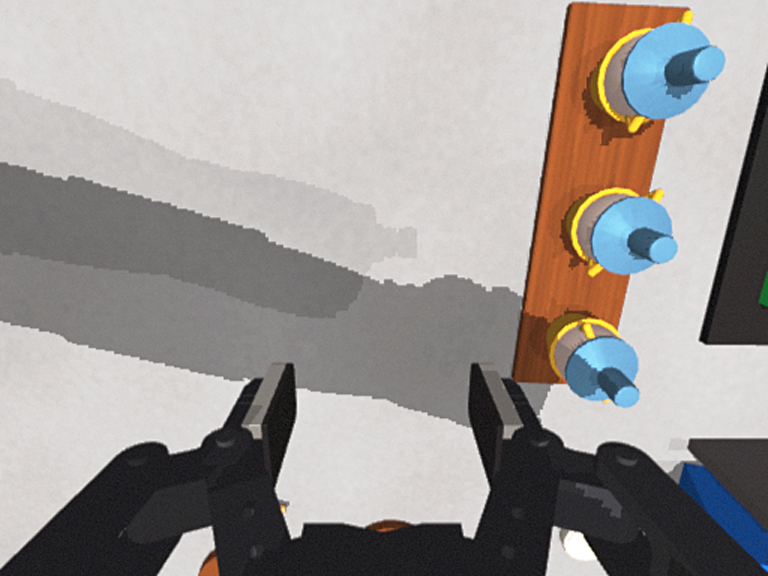

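All three cups are seated in the holders at scene (330,310), (353,335), (381,365). The three rings are still on the post at (334,245), and no other ring is visible. Going to the starter knob.

```bash
python3 -m jog '{"translation":[[0.02,0.001,0],[0.06,0.002,0],[0.1,0.004,0],[0.145,0.006,0],[0.19,0.008,0],[0.235,0.01,0],[0.28,0.012,0.01],[0.325,0.014,0.03],[0.3555,0.014,0.06],[0.3555,0.014,0.08]],"rotation":[[0,0,-0.17],[0,0,-0.35],[0,0,-0.53],[0,0,-0.71],[0,0,-0.89],[0,0,-1.07],[0,0,-1.25],[0,0,-1.43],[0,0,-1.6],[0,0,-1.776]],"gripper":[0,0,0,0,0,0,0.3,0.4,0.4,0.4]}' 60
python3 - <<'E'
from h import *
cap('wrist');cap('wrist');c=cap('wrist'); save(c,'w24');W=world(c);H=hsv(c)
plan(.531,.346,.068,np.pi+.209)
m=(cv2.inRange(H,(2,140,80),(18,255,255))>0)
for b,st,ce in blobs(m,100,9000):
    P=W[b]; zt=np.nanpercentile(P[:,2],95); Q=P[P[:,2]>zt-.006]; mu=Q[:,:2].mean(0);e=np.linalg.eigh(np.cov((Q[:,:2]-mu).T)); v=e[1][:,1]; print(ce,st[4],Q.mean(0).round(4),zt.round(4),v.round(3),np.arctan2(v[1],v[0]).round(3), P[:,2].min().round(4))
E
```

```text
t: 51.25
ee_pos: [0.5315, 0.3477, 0.1604]
orientation: [-0.34, 3.121, -0.001]
ft_force: [0.6, -0.5, -0.3]
grip_width: 0.0514
t 51.4 from [0.5314 0.3456 0.1611] shift [0.0004 0.0006 0.0931] turn [-0.0013  0.0009 -0.0032] F [ 0.3 -0.4  0.3] w 0.0513 q5 0.17
[218.81730769  35.99038462] 208 [0.4167 0.2919 0.0107] 0.0127 [0.673 0.739] 0.832 nan
[258.27581864 206.29596977] 794 [0.5373 0.3507 0.0763] 0.0775 [-0.967 -0.255] -2.884 nan
[ 33.12301727 271.71977441] 2837 [0.6806 0.1379 0.01  ] 0.0109 [-0.985 -0.171] -2.97 nan
```

View pics/w24.png

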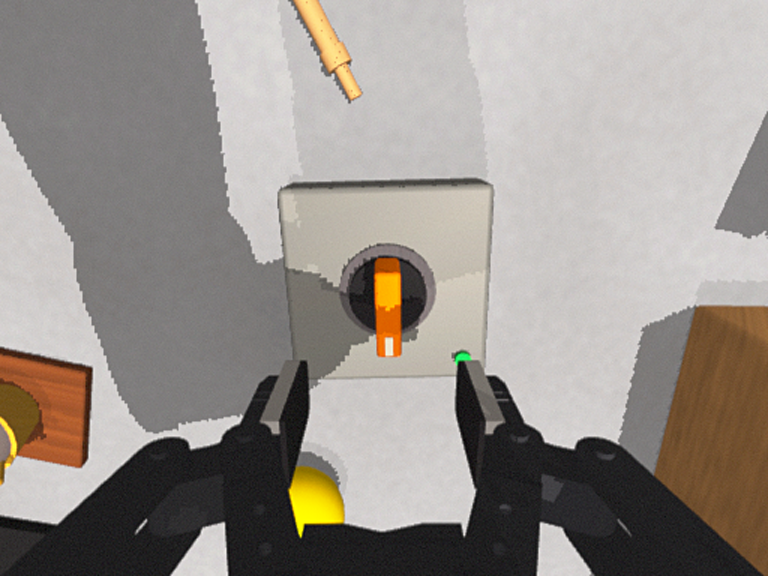

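```bash
python3 - <<'E'
from h import *
c=cap('wrist');W=world(c)
for z in (.036,.04): print('wrist disc',pix2world(c,[[259,193.5]],z).round(4))
print('W at disc', np.nanmedian(W[193:197,233:238].reshape(-1,3),0).round(4), np.nanmedian(W[205:215,232:240].reshape(-1,3),0).round(4), W[170,200].round(4))
t=cap('top'); print('top disc',pix2world(t,[[74.7,191.9]],.038).round(4))
m=(W[...,2]>.071)&(W[...,2]<.084); 
for b,st,ce in blobs(m,100,3000):
    P=W[b]; (cx,cy),(w,h),a=cv2.minAreaRect((P[:,:2]*1000).astype(np.float32)); print(ce.round(1),st[4],'rect',round(cx,1),round(cy,1),round(w,1),round(h,1),round(a,1),P[:,2].max().round(4),np.median(P[:,2]).round(4))
# console outline fit
m=(W[...,2]>.03)&(W[...,2]<.042)
b=max(blobs(m,1000,90000),key=lambda b:b[1][4]); P=W[b[0]]; print('console',cv2.minAreaRect((P[:,:2]*1000).astype(np.float32)))
E
```

```text
wrist disc [[0.5365 0.3513 0.036 ]]
wrist disc [[0.5351 0.3509 0.04  ]]
W at disc [0.5381 0.3306 0.0466] [0.5544 0.3336 0.0389] [0.526  0.297  0.0353]
top disc [[0.5308 0.3472 0.038 ]]
[258.7 206.2] 980 rect 534.3 350.0 46.0 12.9 12.4 0.0797 0.0766
[498.1 317.9] 1221 rect 587.6 572.0 105.2 3.7 11.6 0.084 0.077
console ((534.220947265625, 350.20831298828125), (119.50406646728516, 120.3450698852539), 13.501442909240723)
```

```bash
python3 -m jog '{"translation":[[-0.002,0.0022,0.02],[-0.002,0.0022,0.045],[-0.002,0.0022,0.07],[-0.002,0.0022,0.085],[-0.002,0.0022,0.095],[-0.002,0.0022,0.095],[-0.002,0.0022,0.095],[-0.002,0.0022,0.095],[-0.002,0.0022,0.095],[-0.002,0.0022,0.095]],"rotation":[[0,0,-0.006],[0,0,-0.006],[0,0,-0.006],[0,0,-0.006],[0,0,-0.006],[0,0,-0.006],[0,0,-0.006],[0,0,-0.006],[0,0,-0.006],[0,0,-0.006]],"gripper":[0.4,0.4,0.5,0.5,0.55,0.6,0.6,0.6,0.6,0.6]}' 60
python3 - <<'E'
from h import *
c=cap('wrist'); save(c,'w25'); plan(.533,.348,.066,np.pi+.215)
E
```

```text
t: 52.75
ee_pos: [0.5342, 0.3483, 0.0684]
orientation: [-0.329, 3.12, -0.0]
ft_force: [-0.0, -0.6, 0.6]
grip_width: 0.0341
t 52.8 from [0.5342 0.3483 0.0683] shift [ 0.0012 -0.      0.0023] turn [-0.0006  0.0041 -0.0046] F [-0.4 -0.8 -0.2] w 0.0344 q5 0.16
```

View pics/w25.png

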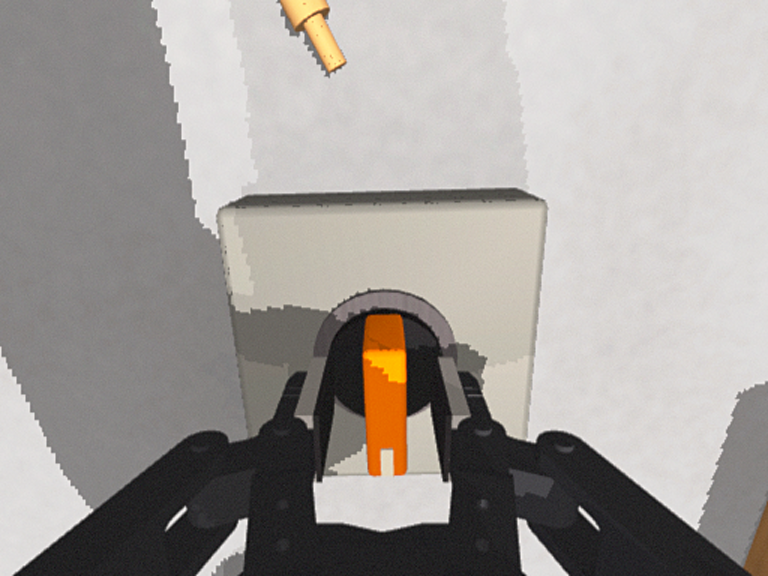

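The bar at (386,410) sits centred between the pads. Closing on it.

```bash
python3 -m jog '{"translation":[[0.0005,0.0005,0.001],[0.0005,0.0005,0.001],[0.0005,0.0005,0.001],[0.0005,0.0005,0.001],[0.0005,0.0005,0.001],[0.0005,0.0005,0.001],[0.0005,0.0005,0.001],[0.0005,0.0005,0.001],[0.0005,0.0005,0.001],[0.0005,0.0005,0.001]],"rotation":[[0,0,0],[0,0,0],[0,0,0],[0,0,0],[0,0,0],[0,0,0],[0,0,0],[0,0,0],[0,0,0],[0,0,0]],"gripper":[0.7,0.75,0.8,0.9,1,1,1,1,1,1]}' 40
python3 -m jog '{"translation":[[0,0,0],[0,0,0],[0,0,0],[0,0,0],[0,0,0],[0,0,0],[0,0,0],[0,0,0],[0,0,0],[0,0,0]],"rotation":[[0,0,0.08],[0,0,0.16],[0,0,0.24],[0,0,0.32],[0,0,0.4],[0,0,0.48],[0,0,0.56],[0,0,0.6],[0,0,0.6],[0,0,0.6]],"gripper":[1,1,1,1,1,1,1,1,1,1]}' 40
python3 - <<'E'
from h import *
s=arm.get_state(); print(s['ft_force'].round(1),s['torque'].round(2)); plan(.533,.348,.066,np.pi+.215-1.2)
E
```

```text
t: 54.05
ee_pos: [0.5336, 0.3491, 0.0675]
orientation: [-0.33, 3.12, 0.001]
ft_force: [-1.3, 5.1, 0.9]
grip_width: 0.0123
t: 55.3
ee_pos: [0.5336, 0.3498, 0.0675]
orientation: [0.606, 3.078, 0.005]
ft_force: [0.6, 6.5, -0.7]
grip_width: 0.0122
[ 0.6  6.5 -0.7] [1.26 0.04 0.1 ]
t 55.3 from [0.5336 0.3498 0.0675] shift [-0.0001 -0.0019  0.0015] turn [0.0048 0.002  0.5963] F [ 0.6  6.5 -0.7] w 0.0122 q5 0.76
```

```bash
python3 -m jog '{"translation":[[0,0,0],[0,0,0],[0,0,0],[0,0,0],[0,0,0],[0,0,0],[0,0,0],[0,0,0],[0,0,0],[0,0,0]],"rotation":[[0,0,0.08],[0,0,0.16],[0,0,0.24],[0,0,0.32],[0,0,0.4],[0,0,0.48],[0,0,0.54],[0,0,0.57],[0,0,0.59],[0,0,0.59]],"gripper":[1,1,1,1,1,1,1,1,1,1]}' 40
python3 - <<'E'
from h import *
s=arm.get_state(); print(s['ft_force'].round(1),s['torque'].round(2)); plan(.533,.348,.066,np.pi+.215-1.2); c=cap('wrist'); save(c,'w26')
E
```

```text
t: 56.55
ee_pos: [0.534, 0.3504, 0.0675]
orientation: [1.474, 2.771, 0.009]
ft_force: [3.1, 7.3, -2.1]
grip_width: 0.0118
[ 3.1  7.3 -2.1] [ 1.25 -0.33  0.39]
t 56.55 from [0.534  0.3504 0.0675] shift [-0.0014 -0.0022  0.0015] turn [0.0065 0.     0.0069] F [ 3.1  7.3 -2.1] w 0.0118 q5 1.35
```

View pics/w26.png

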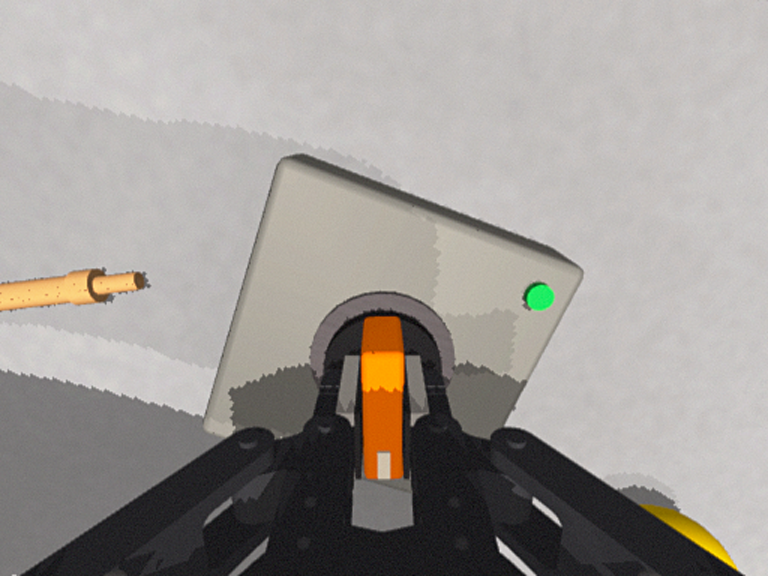

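The bar has turned about 69° and the wrist moment of 0.39 N·m shows it at the stop. Pressing slightly, holding, then letting go and rising.

```bash
python3 -m jog '{"translation":[[0,0,0],[0,0,0],[0,0,0],[0,0,0],[0,0,0],[0,0,0],[0,0,0],[0,0,0],[0,0,0],[0,0,0]],"rotation":[[0,0,0.02],[0,0,0.03],[0,0,0.03],[0,0,0.03],[0,0,0.03],[0,0,0.03],[0,0,0.03],[0,0,0.03],[0,0,0.03],[0,0,0.03]],"gripper":[1,1,1,1,1,1,1,1,1,1]}' 40
python3 - <<'E'
from h import *
s=arm.get_state(); print(s['ft_force'].round(1),s['torque'].round(2)); plan(.533,.348,.066,np.pi+.215-1.2)
E
python3 -m jog '{"translation":[[0,0,0],[0,0,0],[0,0,0],[0,0,0],[0,0,0],[0,0,0],[0,0,-0.03],[0,0,-0.07],[0,0,-0.12],[0,0,-0.12]],"rotation":[[0,0,0],[0,0,0],[0,0,0],[0,0,0],[0,0,0],[0,0,0],[0,0,0],[0,0,0],[0,0,0],[0,0,0]],"gripper":[0,0,0,0,0,0,0,0,0,0]}' 40
python3 - <<'E'
from h import *
c=cap('wrist'); save(c,'w27'); W=world(c)
m=(W[...,2]>.071)&(W[...,2]<.084)
for b,st,ce in blobs(m,100,3000):
    P=W[b]; print(ce.round(1),cv2.minAreaRect((P[:,:2]*1000).astype(np.float32)))
plan(.5,.3,.3,np.pi/2)
E
```

```text
t: 57.85
ee_pos: [0.534, 0.3505, 0.0676]
orientation: [1.516, 2.748, 0.009]
ft_force: [1.9, 4.6, -0.6]
grip_width: 0.0121
[ 1.9  4.6 -0.6] [ 0.92 -0.2   0.95]
t 57.85 from [0.534  0.3505 0.0676] shift [-0.0016 -0.0022  0.0015] turn [ 0.0066 -0.0002 -0.0229] F [ 1.9  4.6 -0.6] w 0.0121 q5 1.38
t: 59.1
ee_pos: [0.5355, 0.3509, 0.1928]
orientation: [1.513, 2.744, 0.018]
ft_force: [0.8, -0.0, 0.7]
grip_width: 0.0853
[250.8 189.6] ((534.5738525390625, 350.60992431640625), (45.901275634765625, 13.319197654724121), 13.707767486572266)
[505.8 323.6] ((828.8463745117188, 367.32391357421875), (6.642951488494873, 47.53157424926758), 33.352787017822266)
t 59.15 from [0.5345 0.3505 0.1899] shift [-0.0243 -0.055  -0.1107] turn [ 0.0105 -0.0024  0.5629] F [-0.7 -0.5 -1.5] w 0.0853 q5 1.38
```

View pics/w27.png

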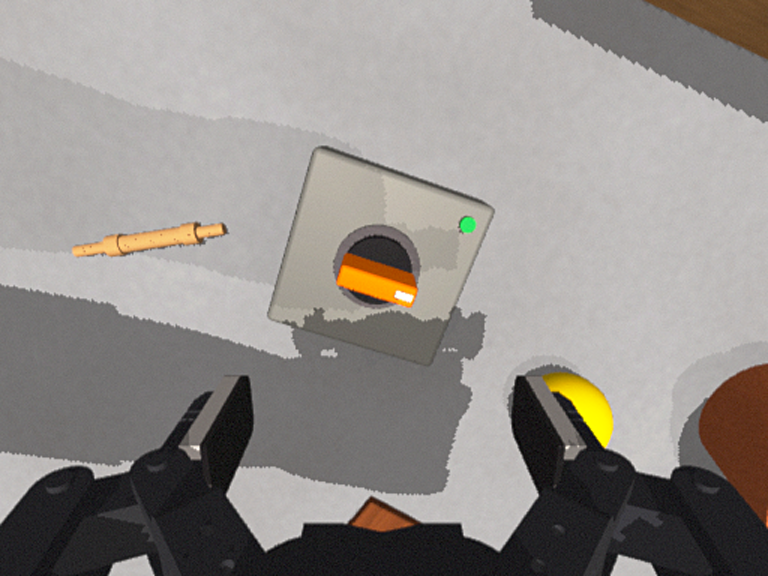

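The knob has sprung back to its rest angle (13.7°, and 12.4–13.5° at start). Final check of the cups and the post.

```bash
python3 - <<'E'
from h import *
c=cap('top'); save(c,'t5'); d=cap('scene'); save(d,'s9',(140,120,340,290),4)
W=world(c)
H=hsv(c)
m=(W[...,2]>.1)&(W[...,2]<.118)&(cv2.inRange(H,(96,60,30),(118,255,255))>0)
for b,st,ce in blobs(m,10,300): print('top fin',ce.round(1),st[4],np.nanmedian(W[b],0).round(4))
b=(np.abs(W[...,0]-.526)<.035)&(np.abs(W[...,1]+.349)<.035)&(W[...,2]>.045)&(W[...,2]<.064)
print('ring top',np.nanmedian(W[b],0).round(4),circ(W[b]).round(4),b.sum(), np.linalg.lstsq(np.c_[W[b][:,:2]-W[b][:,:2].mean(0),np.ones(b.sum())],W[b][:,2],rcond=None)[0].round(3))
E
```

```text
top fin [394.4  64.5] 10 [ 0.876  -0.4434  0.1035]
top fin [169.7 128.9] 47 [0.682  0.1087 0.1085]
top fin [211.  132.1] 46 [0.6787 0.0099 0.1085]
top fin [252.5 135.3] 48 [ 0.6754 -0.0902  0.1086]
ring top [ 0.5225 -0.3449  0.0539] [ 0.5243 -0.3497  0.021 ] 293 [ 0.014 -0.019  0.054]
```

View pics/t5.png

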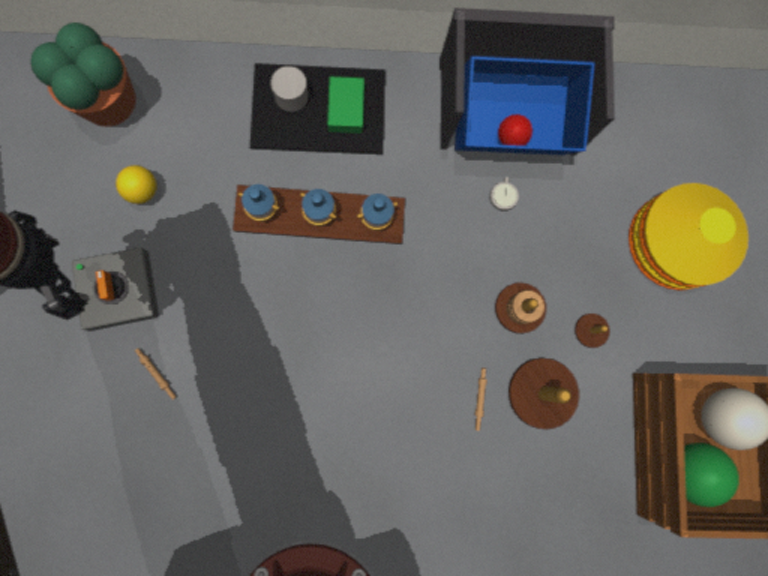

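View pics/s9.png

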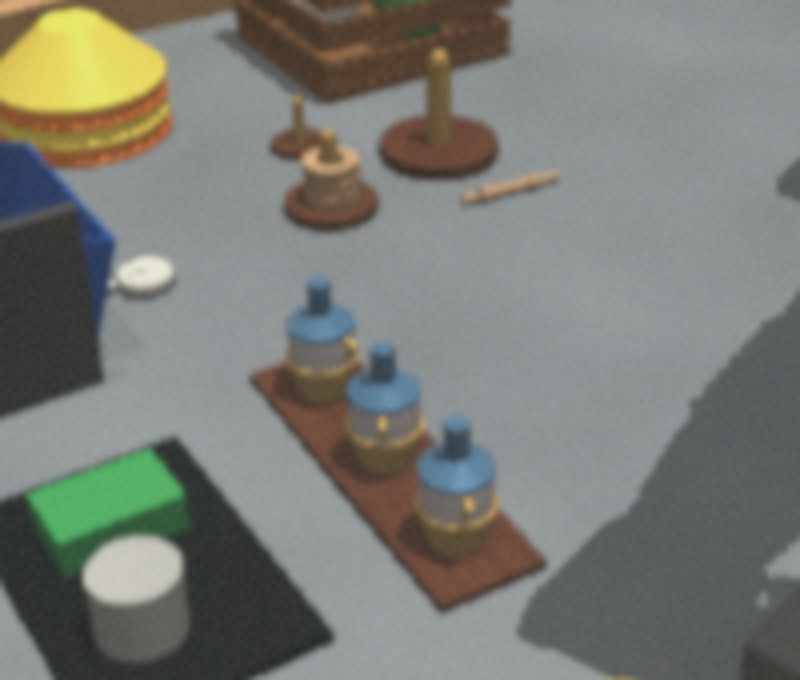

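```bash
python3 -c "
from rig import arm
s=arm.get_state();print(s['t'],s['ee_pos'],s['ft_force'].round(1));print(arm.sign_off())"
```

```text
59.25 [0.53306942 0.3499207  0.18668153] [ 0.1  0.4 -0.7]
the job is handed in; nothing more can be done
None
```

I seated all three cups in the tapered holders and put all three rings on the middle-sized post. I then turned the starter knob clockwise to its stop, held it about a second and let it spring back. The job was handed in at 59 s; no verdict is reported.

**Last checks (top and scene pictures):**
- **Cups:** the three finial tops read a height of 0.1085–0.1086 m, against 0.1095 m expected fully home. They are within about 1.5 mm of the holder centres, measured with the same camera, and look upright.
- **Rings:** the top of the stack reads a height of 0.054 m, exactly three rings. It tilts about 0.02 rad and is centred on the post to about 1–2 mm. I saw no fourth ring anywhere, so I took only three to be present.
- **Knob:** the wrist moment rose to 0.95 N·m while I pressed, which shows it was at the stop. Afterwards the bar read 13.7°, against 12.4° at the start, so it is back at rest.
- **Bystanders:** the bails, ball and stopwatch look unmoved in the pictures. The arm hung clear with no contact force.

**Disagreements:** the wrist and top cameras differed by 2–4 mm in absolute position. I used values in between and corrected by relative views. The wrist camera once placed a seated cup's finial 3 mm off its rim, but a view from overhead did not confirm that.

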